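# Nest the pastry cutters on the turntable

### The job

Put the four round pastry cutters away on the turntable: first turn it until its empty bay faces straight to the front edge of the worktop (the robot's side), then set the cutters upright in the middle of that bay one by one, the smallest first and each next larger one over those already there, so that all four end nested and flat on the bay's floor with the bay still at the front. Leave the pie-weight jar, the sugar shaker and the egg cup standing where they are.

Things in the scene. Friction and masses are not known exactly. Their poses are not given: they have to be found in the camera images.
- cutter_38: The smallest of four steel pastry cutters: upright open ring, 38 mm outside, 1.8 mm wall, 30 mm high, bridged by a strap (18 mm wide, 3 mm thick) arching to 50 mm above its foot. Origin: centre of the ring's foot, z up. The arch spans x; the strap's width lies along y: pinch it across y at the crown, tips at most 13 mm below it. Any yaw. Nested rings have 9 mm play; crowns stand 16 mm apart.
- cutter_60: The second smallest of four steel pastry cutters: upright open ring, 60 mm outside, 1.8 mm wall, 30 mm high, bridged by a strap (18 mm wide, 3 mm thick) arching to 66 mm above its foot. Origin: centre of the ring's foot, z up. The arch spans x; the strap's width lies along y: pinch it across y at the crown, tips at most 13 mm below it. Any yaw. Nested rings have 9 mm play; crowns stand 16 mm apart.
- cutter_82: The second largest of four steel pastry cutters: upright open ring, 82 mm outside, 1.8 mm wall, 30 mm high, bridged by a strap (18 mm wide, 3 mm thick) arching to 82 mm above its foot. Origin: centre of the ring's foot, z up. The arch spans x; the strap's width lies along y: pinch it across y at the crown, tips at most 13 mm below it. Any yaw. Nested rings have 9 mm play; crowns stand 16 mm apart.
- cutter_104: The largest of four steel pastry cutters: upright open ring, 104 mm outside, 1.8 mm wall, 30 mm high, bridged by a strap (18 mm wide, 3 mm thick) arching to 98 mm above its foot. Origin: centre of the ring's foot, z up. The arch spans x; the strap's width lies along y: pinch it across y at the crown, tips at most 13 mm below it. Any yaw. Nested rings have 9 mm play; crowns stand 16 mm apart.
- turntable (a joint): Tray angle, rad, growing anticlockwise from above; 0 or 2 pi: empty bay faces straight to the front (-x). Turns freely either way when a divider is pushed sideways near the rim (1 to 3 N), stays where left. Three dividers (8 mm thick, 30 mm high above the floor, 22 to 155 mm from the axis) make three 120 degree bays; at angle 0 they point to +x and 120 degrees either side of it.
- bay (a point): Middle of the empty bay's floor, 86 mm from the turntable's axis; turns with the tray; its -x points outward. 69 mm round it is clear of rim and dividers. The two other bays hold fixed things up to 77 mm above the floor: two spice jars (52 mm across, side by side) and a sugar pot (84 mm across). Beside every divider, 120 mm from the axis, there is room for closed fingers.
- axis (a point): Axis of the round wooden turntable (lazy Susan, 320 mm across), at the height of the tray's floor, 28 mm above the worktop. Does not turn; axes parallel to the world's. The tray has a rim 14 mm high, 5 mm thick.
- weight_jar: Bystander: round white ceramic pie-weight jar with a wooden lid and knob, 78 mm across, 92 mm high, standing among the cutters. Origin: centre of its underside. Leave it alone.
- shaker: Bystander: round metal sugar shaker with a domed pierced top, 62 mm across, 94 mm high, standing among the cutters. Origin: centre of its underside. Leave it alone.
- egg_cup: Bystander: blue ceramic egg cup, 49 mm across, 60 mm high, standing among the cutters. Origin: centre of its underside. Leave it alone.

How it is judged:
By the outcome, as a careful person would: the job done as asked, in the order asked, and still so for the second after the job is handed in, with the robot touching nothing.
It also fails if it takes over 136 s, if anything falls off the work surface, if the arm or the gripper's body presses on something with over 40 N, if the wrist force passes 120 N, or if a joint passes its speed limit or range.

### The arm

A 7-joint arm with a two-finger parallel gripper is mounted at the origin on the work surface. World frame = base frame: x ahead of the robot, y to its left, z up, the work surface at z = 0. Lengths are in m, angles in rad, forces in N, time in s.
With the tool pointing down it reaches from about 0.425 to 0.8 m from the base axis. Payload 8.3 kg.
Tool frame: the origin (TCP) lies between the finger pads; the fingertips stand ahead of it and the grasp point (between the pads) lies 5 mm behind it (manip.finger_overhang is the z of the fingertips in the tool frame, in m); z points along the fingers, x is the direction in which the jaws open and shut, and the axes are right-handed (so a half turn about z gives the same grasp; the last joint's range is limited). The gripper opens to 85 mm and grips with 20 to 120 N. Pads are 22 mm wide; open, the fingers measure 114 mm over their backs; the gripper's body (76 mm by 85 mm) begins 54 mm behind the grasp point. The pads swing forward as they close: fully open they stand 13 mm farther back than shut.
Start: joints at [-0.063, 0.383, 0.016, 1.37, -0.006, 1.388, -0.046], TCP at [0.625, 0, 0.245] pointing down, gripper open.
Joint ranges: [-2.95, 2.95], [-0.25, 2.06], [-1.52, 1.56], [0.18, 2.33], [-1.44, 4.58], [0.02, 2.06], [-3.01, 3.01]. Speed limits (rad/s): [2.39, 2.39, 3.01, 3.01, 3.14, 3.14, 3.14].

### API

Orientations are given as [roll, pitch, yaw] about the fixed x, y, z axes, in that order (R = Rz(yaw) Ry(pitch) Rx(roll)).
In Python, from station import manip, imaging, nets gives the robot as it stands.
- The arm moves only by the shell command python3 -m pendant 'ROWS'. ROWS is JSON, a list of rows, each a list of 7 numbers: the closure, from 0 (fully open) to 1 (shut), then the shift along the tool's x, y, z in m, then the turn, a rotation vector about the tool's x, y, z in rad. In form: [[grip, x, y, z, ax, ay, az], ...]. A call has exactly 10 rows; each row shifts and turns the commanded pose from where the row before left it, along the tool's axes as they then stand; what a row does not reach is not made up. A row lasts 1/12 s, in which the tool goes at most 41.7 mm and 7.16 degrees, less where a joint would pass 70% of its speed; a pose out of reach is approached as far as the arm can. A call is refused whole if a number of a shift passes 0.0417 or a number of a turn 0.125, either way. A call with a gripper value outside its range is refused whole. The fingers move at their own pace and stop on an object; the grip force is fixed at half the most. Time passes only in rows, so rows that do not move let the fingers close, or fill a call up. It gives the time, the measured TCP pose, the force and the opening at its end, in the units of the state.
- manip.get_state(): the state, without advancing time (a new reading comes with each control period).
- imaging.read_camera(name): name is "scene" or "side" or "wrist"; returns a dict with "color" (400x640x3 uint8, red, green, blue), "fx", "fy", "cx", "cy" (pixels), "T" (4x4, takes a point from camera to world coordinates). Camera axes: x right, y down, z forward; pixel columns grow to the right and rows downward; lengths in m; the calibration is good to about 2 mm. A picture is of the moment at which its call begins. There is no depth.
- manip.hand_in(): hands the job in, once; it reports no verdict.
Trained networks look in a picture, given as the dict that the camera call returned (one of the last four; its "shot" number tells which), for a name from the list of things; names that differ only in an ending like _2 or _b are one class to them, and where a whole thing is asked for, a point or a joint stands for the part that bears it (a point fixed in the world has none). Each returns a list of dicts, best first, with "conf" (0 to 1); they miss things now and then, are a little off and sometimes report something else, mostly with a low value. They report only what shows in the picture. A call takes as long as a camera call.
- nets.spot_in(thing, picture): "extent" ([left, top, width, height] in pixels, round what is visible of it).
- nets.spot_point(thing, picture): "centre" ([column, row] in pixels: a listed point, or the origin of a listed thing).
The state is a dict: "time": time; "joint_positions": joint angles; "qd": joint speeds; "joint_efforts": joint torques, N m; "tcp_pos": TCP position; "tcp_rot": TCP orientation; "contact_force": force on the tool from outside, world axes, zero at the start; "moment": the same for the moment, N m; "width": finger opening in m.
Only numpy, scipy, OpenCV 4.12 (cv2) and the standard library are available. Lean on these libraries where they do the work, as an engineer would, in place of code of your own. Each camera call takes 0.05 s, during which the arm holds its last target.

## Working session

There is one attempt and no reset: what is moved stays moved. The work goes in short steps, Python scripts to look and compute and a shell command to move; the robot and the scene stay as the last step left them, time stands still between calls to the robot, and variables do not carry over. Pictures are saved under pics/ and viewed, and the job is handed in when it is done.

```bash
ls; mkdir -p pics; cat > h.py <<'E'
from station import manip, imaging, nets
import numpy as np, cv2
def shot(cam,name):
    p=imaging.read_camera(cam); cv2.imwrite(f'pics/{name}.png',p['color'][:,:,::-1]); return p
def ray(p,uv,z):
    d=np.array([(uv[0]-p['cx'])/p['fx'],(uv[1]-p['cy'])/p['fy'],1.])
    T=np.array(p['T']); d=T[:3,:3]@d; o=T[:3,3]
    return o+d*(z-o[2])/d[2]
def proj(p,X):
    T=np.array(p['T']); c=T[:3,:3].T@(np.array(X)-T[:3,3])
    return np.array([p['fx']*c[0]/c[2]+p['cx'],p['fy']*c[1]/c[2]+p['cy']])
E
python3 - <<'E'
from h import *
print(manip.get_state()); print(manip.finger_overhang)
for c in ['scene','side']:
    p=shot(c,c+'0'); print(c,np.round(p['T'],3).tolist(),p['fx'],p['cx'],p['cy'])
    for t,z in [('cutter_38',0),('cutter_60',0),('cutter_82',0),('cutter_104',0),('axis',.028),('bay',.028),('weight_jar',0),('shaker',0),('egg_cup',0)]:
        r=nets.spot_point(t,p)
        print(t,[(round(a['conf'],2),np.round(a['centre']).tolist(),np.round(ray(p,a['centre'],z),3).tolist()) for a in r[:3]])
E
```

```text
pics
{'time': 0.0, 'joint_positions': array([-0.0628952 ,  0.38424631,  0.01637533,  1.37118926, -0.00627604,
        1.38819846, -0.04648122]), 'qd': array([-0.00072248, -0.00057439,  0.00044061,  0.00141356,  0.00014747,
       -0.00179143, -0.0004861 ]), 'joint_efforts': array([-4.50568632e-04, -6.27588844e+01,  8.43669288e-01, -3.71825659e+01,
        1.65239023e-02,  1.39937960e-02, -1.08329079e-04]), 'tcp_pos': array([6.24510490e-01, 2.35553082e-05, 2.44257883e-01]), 'tcp_rot': array([3.14153129e+00, 1.99056746e-03, 8.05672199e-05]), 'contact_force': array([-0.01499101, -0.02648795, -0.19999323]), 'moment': array([ 0.04845521, -0.06632786,  0.01453762]), 'width': 0.08560110554248114}
0.014
scene [[-0.843, 0.394, -0.367, 0.877], [0.538, 0.639, -0.55, 0.418], [0.017, -0.661, -0.75, 0.78], [0.0, 0.0, 0.0, 1.0]] 416.199576339614 318.94958009661246 210.07357732368732
cutter_38 [(0.96, [257.0, 242.0], [0.671, -0.145, 0.0]), (0.69, [332.0, 181.0], [0.412, -0.221, 0.0]), (0.42, [284.0, 182.0], [0.52, -0.286, 0.0])]
cutter_60 [(0.96, [257.0, 242.0], [0.671, -0.145, 0.0]), (0.69, [332.0,
[... 1072 characters left out ...]
0.8, [285.0, 278.0], [0.414, -0.215, 0.0])]
cutter_82 [(0.96, [349.0, 288.0], [0.521, -0.264, 0.0]), (0.84, [402.0, 224.0], [0.671, -0.14, 0.0]), (0.8, [285.0, 278.0], [0.414, -0.215, 0.0])]
cutter_104 [(0.96, [349.0, 288.0], [0.521, -0.264, 0.0]), (0.84, [402.0, 224.0], [0.671, -0.14, 0.0]), (0.8, [285.0, 278.0], [0.414, -0.215, 0.0])]
axis [(0.72, [378.0, 366.0], [0.517, -0.426, 0.028]), (0.57, [318.0, 132.0], [0.568, 0.156, 0.028])]
bay [(0.82, [330.0, 112.0], [0.616, 0.227, 0.028])]
weight_jar [(0.92, [339.0, 231.0], [0.54, -0.13, 0.0]), (0.45, [330.0, 111.0], [0.629, 0.273, 0.0])]
shaker [(0.89, [379.0, 370.0], [0.524, -0.421, 0.0])]
egg_cup [(0.58, [272.0, 214.0], [0.42, -0.051, 0.0])]
```

View pics/scene0.png

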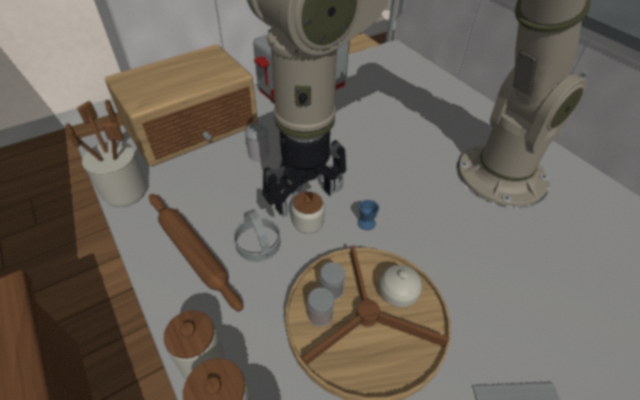

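View pics/side0.png

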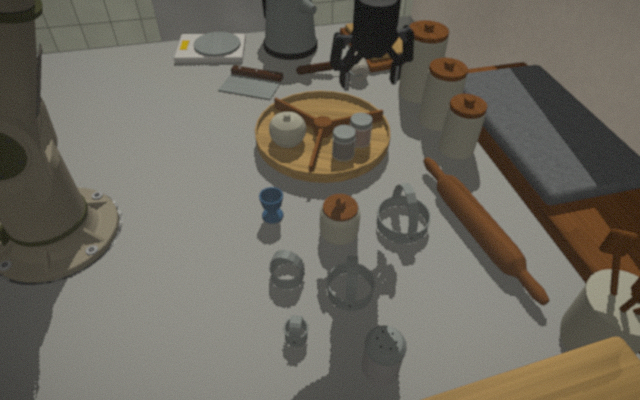

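```bash
python3 - <<'E'
from h import *
p=shot('side','side1')
for t in ['cutter_38']:
    for a in nets.spot_point(t,p): print(round(a['conf'],2),np.round(a['centre']).tolist(),np.round(ray(p,a['centre'],0),3).tolist())
    for a in nets.spot_in(t,p): print(round(a['conf'],2),np.round(a['extent']).tolist())
im=p['color'][:,:,::-1]
cv2.imwrite('pics/s1a.png',cv2.resize(im[170:370,250:450],None,fx=3,fy=3,interpolation=cv2.INTER_CUBIC))
cv2.imwrite('pics/s1b.png',cv2.resize(im[80:200,240:400],None,fx=5,fy=5,interpolation=cv2.INTER_CUBIC))
p=shot('scene','scene1')
im=p['color'][:,:,::-1]
cv2.imwrite('pics/sc1b.png',cv2.resize(im[230:400,270:460],None,fx=3.4,fy=3.4,interpolation=cv2.INTER_CUBIC))
p=shot('wrist','w1');print(np.round(p['T'],3).tolist(),p['fx'],p['cx'],p['cy'])
E
```

```text
0.95 [401.0, 225.0] [0.668, -0.144, 0.0]
0.92 [298.0, 333.0] [0.414, -0.328, 0.0]
0.78 [352.0, 291.0] [0.524, -0.269, 0.0]
0.68 [290.0, 277.0] [0.423, -0.214, 0.0]
0.78 [287.0, 315.0, 22.0, 36.0]
0.7 [269.0, 250.0, 37.0, 39.0]
0.67 [330.0, 255.0, 44.0, 55.0]
0.58 [378.0, 184.0, 55.0, 58.0]
0.47 [256.0, 87.0, 133.0, 95.0]
[[1.0, 0.0, -0.001, 0.624], [0.0, -0.946, -0.324, 0.084], [-0.001, 0.324, -0.946, 0.373], [0.0, 0.0, 0.0, 1.0]] 339.652613479858 316.59255462138793 199.3153873948822
```

View pics/s1a.png

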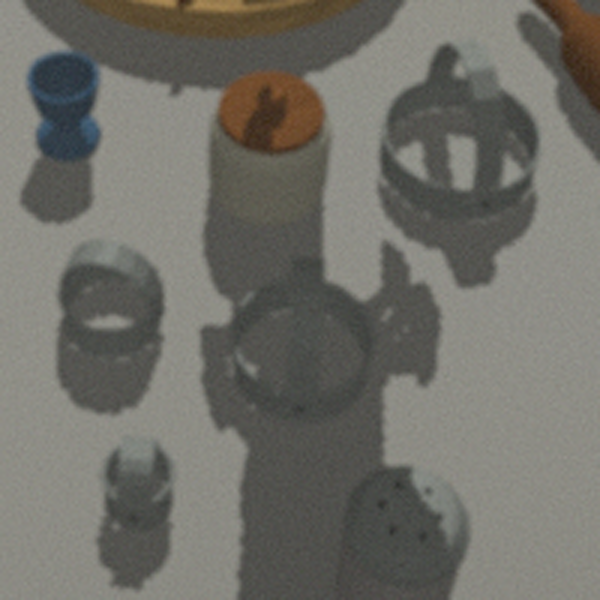

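View pics/sc1b.png

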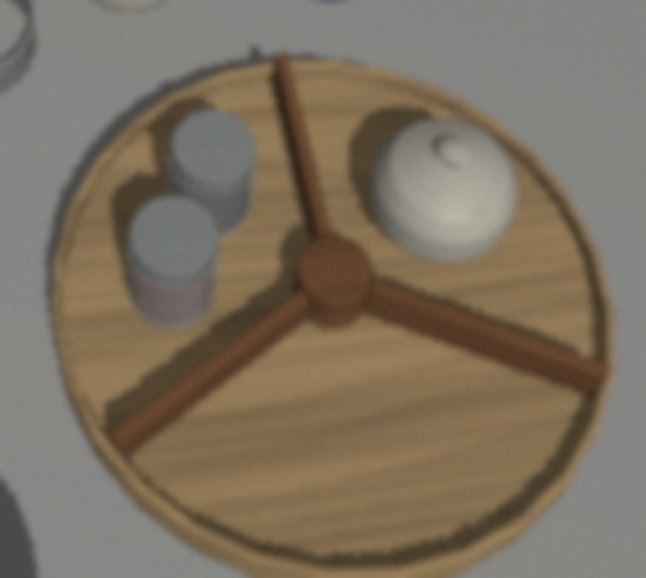

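View pics/s1b.png

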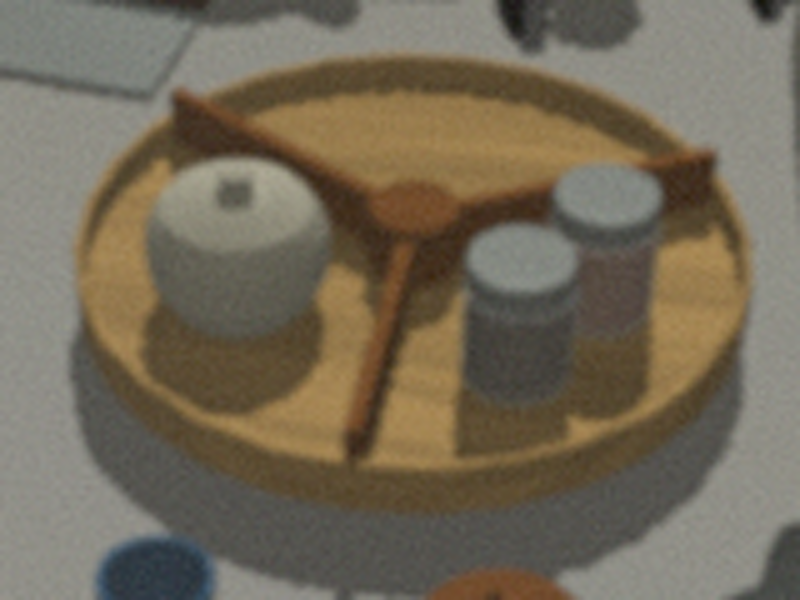

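View pics/w1.png

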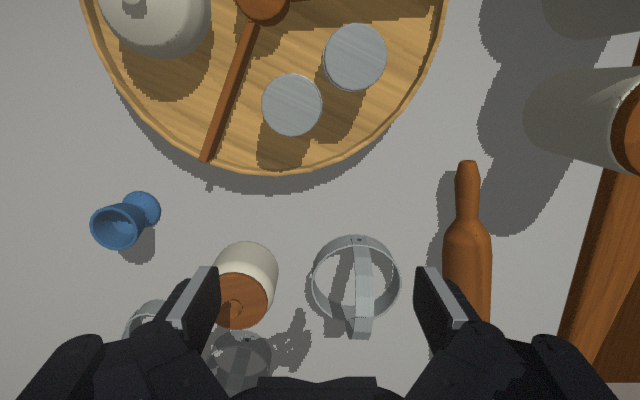

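```bash
python3 -m pendant '[[1,-0.01,-0.03,0,0,0,0],[1,-0.01,-0.03,0,0,0,0],[1,-0.01,-0.03,0,0,0,0],[1,-0.01,-0.03,0,0,0,0],[1,-0.005,-0.03,0,0,0,0],[1,0,0,0,0,0,0],[1,0,0,0,0,0,0],[1,0,0,0,0,0,0],[1,0,0,0,0,0,0],[1,0,0,0,0,0,0]]'
python3 - <<'E'
from h import *
p=shot('wrist','w2')
for t,z in [('axis',.028),('bay',.028)]:
    for a in nets.spot_point(t,p): print(t,round(a['conf'],2),np.round(a['centre']).tolist(),np.round(ray(p,a['centre'],z),4).tolist())
E
```

```text
time: 2.08
tcp_pos: [0.5804, 0.1483, 0.2453]
tcp_rot: [3.141, -0.0, -0.003]
contact_force: [0.2, 0.1, -0.3]
width: 0.0001
axis 0.67 [194.0, 314.0] [0.4306, -0.0322, 0.028]
axis 0.58 [317.0, 162.0] [0.5803, 0.1545, 0.028]
bay 0.69 [352.0, 82.0] [0.6138, 0.2328, 0.028]
```

View pics/w2.png

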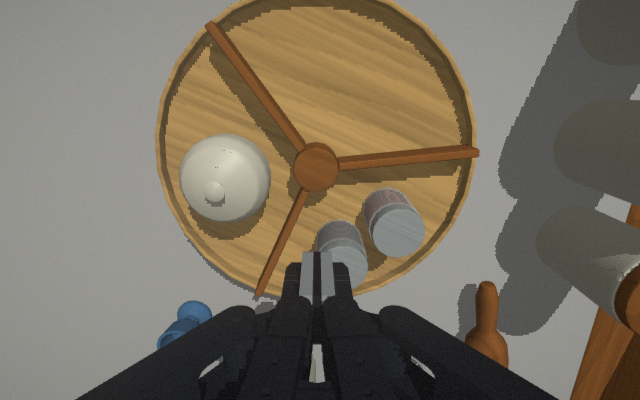

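```bash
python3 - <<'E'
from h import *
from scipy.optimize import least_squares
p=imaging.read_camera('wrist')
tips=[(212,26),(476,153),(259,297)]
W=[ray(p,u,.058)[:2] for u in tips]; print(np.round(W,4))
for u in [(157,135),(477,150),(230,283),(180,55)]: print(u,np.round(ray(p,u,.042),4))
A=np.array(W)
def f(v): return np.concatenate([ (A[i]-v[:2]-.155*np.array([np.cos(v[2]+k),np.sin(v[2]+k)])) for i,k in enumerate([np.pi/3,-np.pi/3,np.pi])])
r=least_squares(f,[.58,.155,1.2]); print(r.x,np.degrees(r.x[2]),np.round(r.fun,4))
P=np.array([ray(p,u,.042)[:2] for u in [(157,135),(477,150),(230,283),(180,55)]])
r=least_squares(lambda v:np.hypot(*(P-v).T)-.16,[.58,.155]);print(r.x,r.fun)
E
```

```text
[[0.4922 0.2783]
 [0.7285 0.171 ]
 [0.5165 0.0131]]
(157, 135) [0.4249 0.1858 0.042 ]
(477, 150) [0.7366 0.1708 0.042 ]
(230, 283) [0.4817 0.0204 0.042 ]
(180, 55) [0.4565 0.2572 0.042 ]
[0.57904882 0.15414629 1.14888077] 65.82601925143405 [ 0.0038 -0.0015 -0.0047  0.0011  0.0009  0.0004]
[0.57809409 0.14959616] [-2.56794924e-03 -5.07078464e-05  1.17997192e-03  2.32761360e-03]
```

```bash
python3 -m pendant '[[1,-0.0055,-0.031,0,0,0,0],[1,-0.0055,-0.031,0,0,0,0],[1,-0.005,-0.031,0,0,0,0],[1,-0.005,-0.031,0,0,0,0],[1,0,0,0,0,0,0.1164],[1,0,0,0,0,0,0.1164],[1,0,0,0,0,0,0.1164],[1,0,0,0,0,0,0.1164],[1,0,0,0,0,0,0.1164],[1,0,0,0,0,0,0.1164]]'
python3 -m pendant '[[1,0,0,0.031,0,0,0.1164],[1,0,0,0.031,0,0,0.1164],[1,0,0,0.031,0,0,0.1164],[1,0,0,0.031,0,0,0.1164],[1,0,0,0.031,0,0,0.1164],[1,0,0,0.031,0,0,0.1164],[1,0,0,0,0,0,0],[1,0,0,0,0,0,0],[1,0,0,0,0,0,0],[1,0,0,0,0,0,0]]'
python3 - <<'E'
from h import *
s=manip.get_state();print(s['joint_positions'])
p=shot('side','s3'); cv2.imwrite('pics/s3b.png',cv2.resize(p['color'][40:240,220:440,::-1],None,fx=3,fy=3))
E
```

```text
time: 3.12
tcp_pos: [0.5591, 0.2738, 0.2453]
tcp_rot: [3.142, 0.0, -0.704]
contact_force: [0.6, -1.2, 0.2]
width: 0.0003
time: 3.95
tcp_pos: [0.5606, 0.2748, 0.0621]
tcp_rot: [-3.138, 0.002, -1.394]
contact_force: [0.4, -0.6, 0.1]
width: 0.0001
[-0.58423149  0.52357507  0.10463164  1.59669359 -0.06156656  1.02029809
 -1.85568517]
```

View pics/s3b.png

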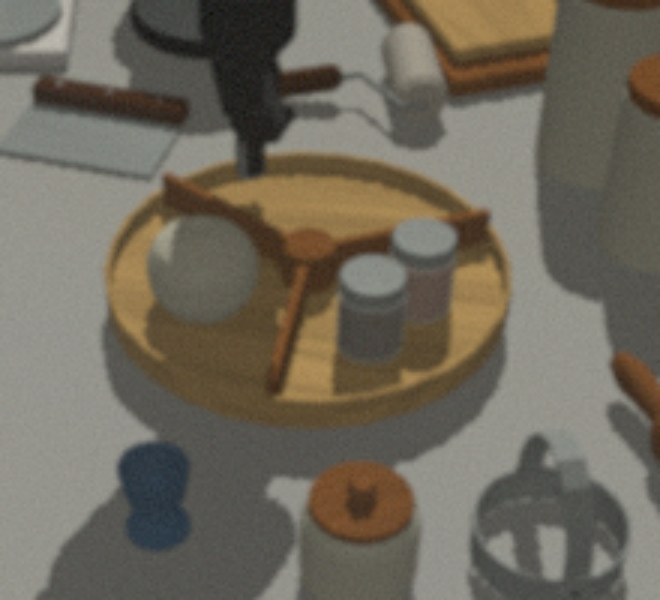

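```bash
python3 -m pendant '[[1,0.0007,0.0125,0.007,0,0,-0.105],[1,0.0007,0.0125,0,0,0,-0.105],[1,0.0007,0.0125,0,0,0,-0.105],[1,0.0007,0.0125,0,0,0,-0.105],[1,0.0007,0.0125,0,0,0,-0.105],[1,0.0007,0.0125,0,0,0,-0.105],[1,0.0007,0.0125,0,0,0,-0.105],[1,0.0007,0.0125,0,0,0,-0.105],[1,0.0007,0.0125,0,0,0,-0.105],[1,0.0007,0.0125,0,0,0,-0.105]]'
python3 - <<'E'
from h import *
p=shot('side','s4'); cv2.imwrite('pics/s4b.png',cv2.resize(p['color'][40:240,220:440,::-1],None,fx=3,fy=3))
E
```

```text
time: 4.83
tcp_pos: [0.4681, 0.1979, 0.0543]
tcp_rot: [-3.138, -0.002, -0.339]
contact_force: [-0.6, 3.5, 0.3]
width: 0.0
```

View pics/s4b.png

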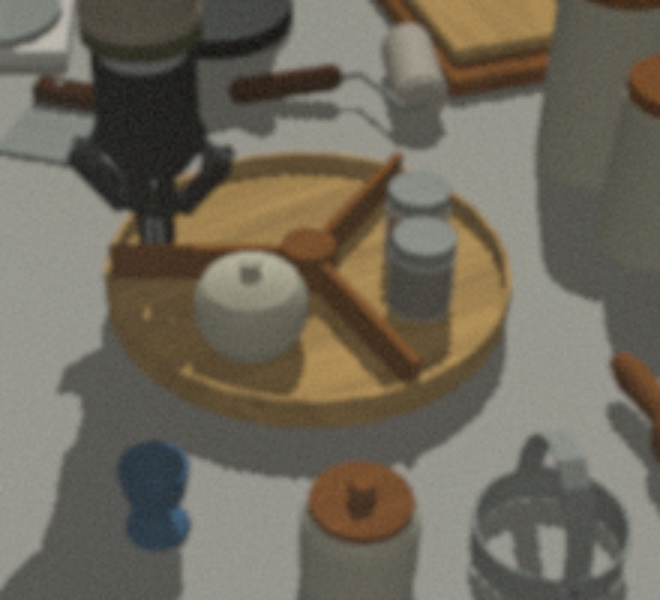

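```bash
python3 -m pendant '[[1,0.0007,0.0125,0,0,0,-0.105],[1,0.0007,0.0125,0,0,0,-0.105],[1,0.0007,0.0125,0,0,0,-0.105],[1,0.0007,0.0125,0,0,0,-0.105],[1,0.0007,0.0125,0,0,0,-0.105],[1,0.0007,0.0125,0,0,0,-0.105],[1,0.0007,0.0125,0,0,0,-0.105],[1,0.0007,0.0125,0,0,0,-0.105],[1,0.0007,0.0125,0,0,0,-0.105],[1,0.0003,0.0063,0,0,0,-0.052]]'
python3 - <<'E'
from h import *
p=shot('side','s5'); cv2.imwrite('pics/s5b.png',cv2.resize(p['color'][40:240,220:440,::-1],None,fx=3,fy=3))
p=shot('wrist','w5')
p=shot('scene','sc5')
E
```

```text
time: 5.72
tcp_pos: [0.4872, 0.0827, 0.0538]
tcp_rot: [3.14, -0.002, 0.653]
contact_force: [-0.3, -0.7, -0.4]
width: -0.0
```

View pics/w5.png

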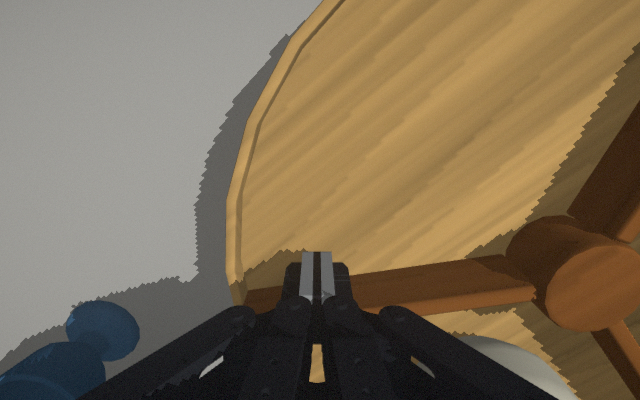

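View pics/sc5.png

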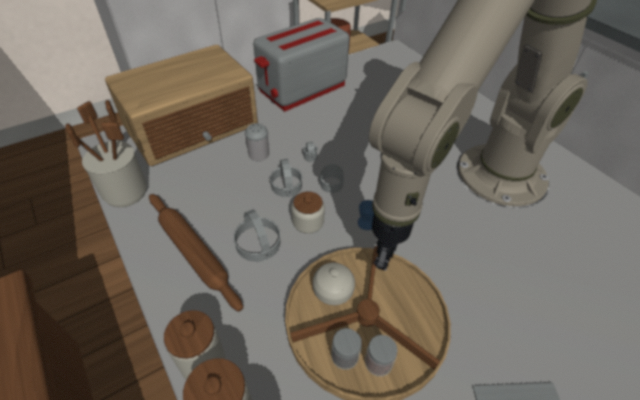

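```bash
python3 - <<'E'
import cv2
im=cv2.imread('pics/w5.png'); cv2.imwrite('pics/w5z.png',cv2.resize(im[180:400,340:640],None,fx=2.6,fy=2.6,interpolation=cv2.INTER_CUBIC))
im=cv2.imread('pics/sc5.png'); cv2.imwrite('pics/sc5z.png',cv2.resize(im[240:400,275:460],None,fx=3.6,fy=3.6,interpolation=cv2.INTER_CUBIC))
E
```

```text
(no output)
```

View pics/w5z.png

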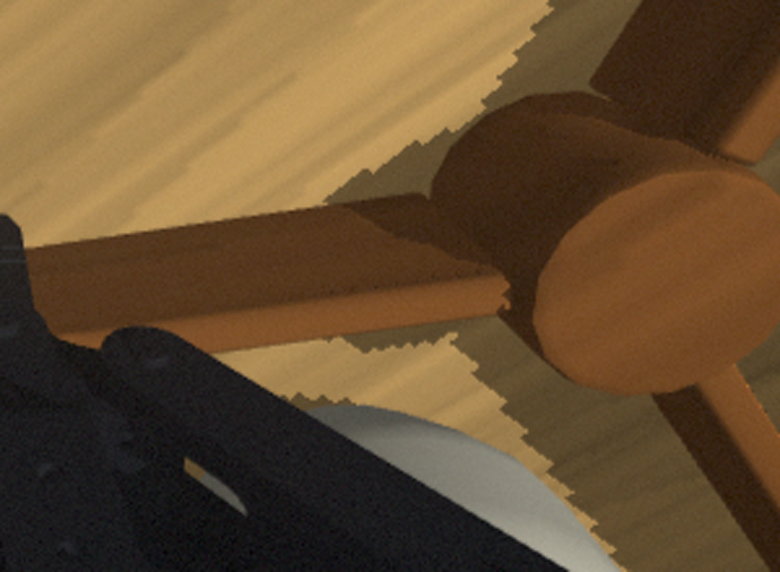

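View pics/sc5z.png

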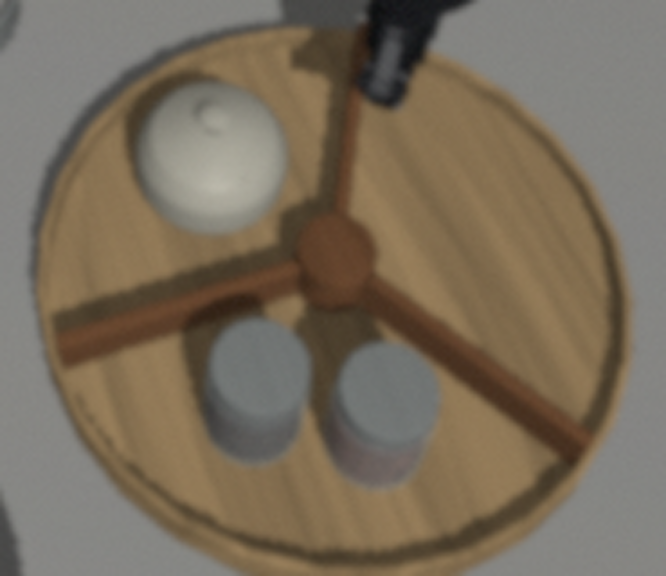

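```bash
python3 - <<'E'
from h import *
p=imaging.read_camera('wrist')
for a,b,z in [((361.2,308.8),(532.3,283.8),.058),((351.5,275),(503.5,255),.028)]:
    A,B=ray(p,a,z),ray(p,b,z);d=A-B;print(A,B,np.degrees(np.arctan2(d[1],d[0]))%360)
p=imaging.read_camera('scene')
# from scene: tips of the other two dividers top z=.058
for u in [(275+62/3.6,240+345/3.6),(275+588/3.6,240+440/3.6)]:
    A=ray(p,u,.058)[:2]; d=A-[.580,.154]; print(A,np.hypot(*d),np.degrees(np.arctan2(d[1],d[0])))
E
```

```text
[0.50632904 0.08922557 0.058     ] [0.55573381 0.1419812  0.058     ] 226.87863245200762
[0.50643191 0.08716292 0.028     ] [0.56052895 0.14235511 0.028     ] 225.57412863049362
[0.73020141 0.12095567] 0.15379334430078334 -12.407425630188964
[0.53733182 0.29968345] 0.15180330030952655 106.32440054958484
```

```bash
python3 -m pendant '[[1,0.0002,0.0056,0,0,0,-0.047],[1,0.0002,0.0056,0,0,0,-0.047],[1,0.0002,0.0056,0,0,0,-0.047],[1,0.0002,0.0042,0,0,0,-0.035],[1,0.0002,0.0042,0,0,0,-0.035],[1,0.0001,0.0029,0,0,0,-0.024],[1,0,0,0,0,0,0],[1,0,0,0,0,0,0],[1,0,0,0,0,0,0],[1,0,0,0,0,0,0]]'
python3 - <<'E'
from h import *
p=shot('wrist','w6')
im=p['color'][:,:,::-1]; cv2.imwrite('pics/w6z.png',cv2.resize(im[180:400,340:640],None,fx=2.6,fy=2.6,interpolation=cv2.INTER_CUBIC))
p=shot('scene','sc6')
im=p['color'][:,:,::-1]; cv2.imwrite('pics/sc6z.png',cv2.resize(im[240:400,275:460],None,fx=3.6,fy=3.6,interpolation=cv2.INTER_CUBIC))
E
```

```text
time: 6.8
tcp_pos: [0.5052, 0.0648, 0.0524]
tcp_rot: [-3.142, -0.0, 0.885]
contact_force: [0.2, -0.8, -0.4]
width: 0.0
```

View pics/w6z.png

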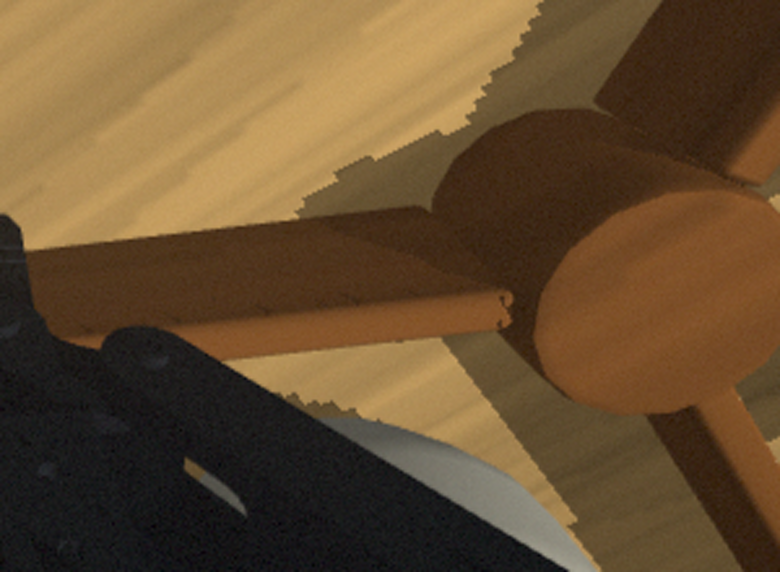

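View pics/sc6z.png

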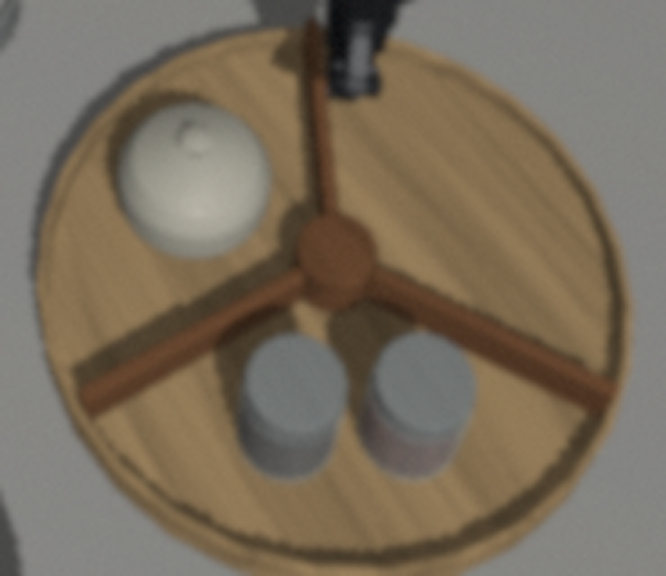

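```bash
python3 - <<'E'
from h import *
p=imaging.read_camera('wrist')
f=lambda u:(340+u[0]/2.6,180+u[1]/2.6)
for a,b,z in [((50,335),(505,290),.058),((30,250),(425,207),.028)]:
    A,B=ray(p,f(a),z),ray(p,f(b),z);d=A-B;print(A,B,np.degrees(np.arctan2(d[1],d[0]))%360)
p=imaging.read_camera('scene')
for u in [(275+90/3.6,240+400/3.6),(275+610/3.6,240+388/3.6),(275+310/3.6,240+22/3.6)]:
    A=ray(p,u,.058)[:2]; d=A-[.580,.154]; print(A,np.hypot(*d),np.degrees(np.arctan2(d[1],d[0])))
s=manip.get_state();print(s['joint_positions'])
E
```

```text
[0.52190692 0.07438095 0.058     ] [0.5613934  0.13626628 0.058     ] 237.45972286392248
[0.52364126 0.07258966 0.028     ] [0.56449064 0.13761566 0.028     ] 237.86293214670653
[0.73286579 0.15307303] 0.15286859847132103 -0.34743489047665327
[0.5096272 0.2861405] 0.14971119746003717 118.0379998482673
[0.50248577 0.02378784] 0.15153766130133506 -120.76499191061627
[-1.26746414e-03  3.37608982e-01 -2.20279115e-01  1.90336100e+00
  9.17078782e-02  9.10195562e-01  6.19303453e-01]
```

```bash
python3 -m pendant '[[1,0,0.003,0,0,0,-0.02],[1,0,0,0,0,0,0],[1,0,0,0,0,0,0],[1,0,-0.012,0,0,0,0],[1,0,0,-0.038,0,0,0],[1,0,0,-0.038,0,0,0.11],[1,0,0,-0.038,0,0,0.11],[0,0,0,-0.038,0,0,0.11],[0,0,0,-0.038,0,0,0.11],[0,0,0,0,0,0,0.11]]'
python3 - <<'E'
from h import *
p=shot('wrist','w7')
E
```

```text
time: 7.83
tcp_pos: [0.5008, 0.0712, 0.2505]
tcp_rot: [3.139, -0.012, 0.35]
contact_force: [1.0, 0.3, 1.0]
width: 0.036
```

View pics/w7.png

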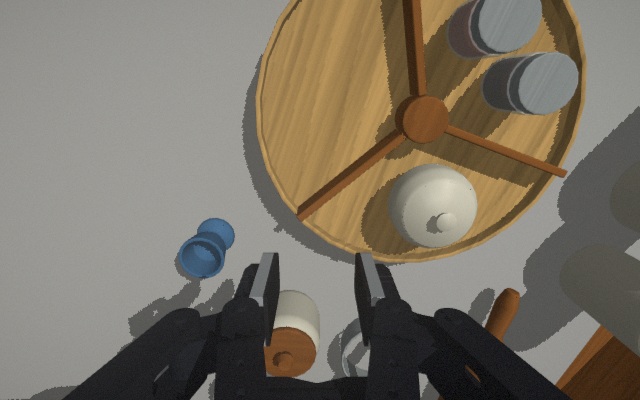

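```bash
python3 - <<'E'
from h import *
p=shot('wrist','w8')
a=cv2.imread('pics/w7.png',0).astype(np.float32);b=cv2.imread('pics/w8.png',0).astype(np.float32)
print(cv2.phaseCorrelate(a[:240],b[:240]))
im=p['color'][:,:,::-1];cv2.imwrite('pics/w8z.png',cv2.resize(im[0:270,240:600],None,fx=2.2,fy=2.2,interpolation=cv2.INTER_CUBIC))
for t,z in [('axis',.028),('bay',.028)]:
    for q in nets.spot_point(t,p)[:2]: print(t,round(q['conf'],2),np.round(q['centre']).tolist(),np.round(ray(p,q['centre'],z),4).tolist())
np.savez('w8.npz',T=p['T'],fx=p['fx'],fy=p['fy'],cx=p['cx'],cy=p['cy'])
E
```

```text
((4.590838013987252, -0.5327600524292677), 0.47941443890333174)
axis 0.62 [421.0, 116.0] [0.5815, 0.1561, 0.028]
bay 0.61 [338.0, 86.0] [0.4936, 0.1548, 0.028]
```

View pics/w8z.png

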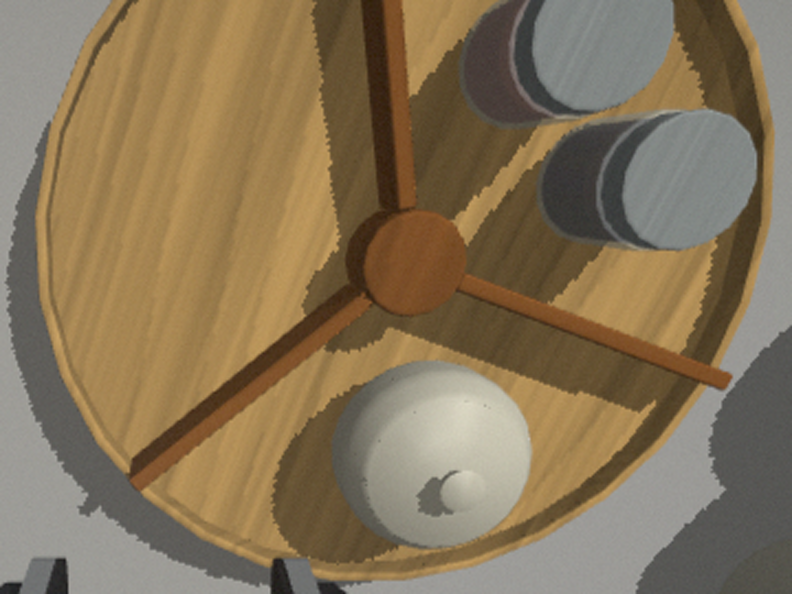

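```bash
python3 - <<'E'
from h import *
from scipy.optimize import least_squares
p=dict(np.load('w8.npz'))
f=lambda u:(240+u[0]/2.2,u[1]/2.2)
for a,b in [((730,381),(465,284)),((137,482),(364,304)),((391,2),(404,206))]:
    A,B=ray(p,f(a),.058),ray(p,f(b),.058);d=A-B;print(A[:2],B[:2],np.degrees(np.arctan2(d[1],d[0]))%360)
P=np.array([ray(p,f(u),.042)[:2] for u in [(38,220),(775,150),(60,365),(600,497),(715,360),(180,515),(775,120)]])
r=least_squares(lambda v:np.hypot(*(P-v[:2]).T)-.16,[.58,.155]);print(r.x,r.fun)
E
```

```text
[0.73217198 0.1555654 ] [0.60299288 0.15431804] 0.5532318919769227
[0.50217668 0.0237634 ] [0.56645669 0.13249347] 239.408890271981
[0.52925894 0.23857519] [0.56532467 0.17408915] 119.2174002146406
[0.57581558 0.15971493] [-0.0034262  -0.00214182 -0.00129697  0.00114208 -0.00247128 -0.00119896
 -0.0018109 ]
```

```bash
python3 -m pendant '[[0,0,0,0,0,0,0.117],[0,0,0,0,0,0,0.117],[0,0,0,0,0,0,0.117],[0,-0.009,0.04,0,0,0,0],[0,-0.009,0.04,0,0,0,0],[0,-0.009,0.04,0,0,0,0],[0,-0.009,0.04,0,0,0,0],[0,-0.009,0.04,0,0,0,0],[0,-0.009,0.04,0,0,0,0],[0,-0.009,0.04,0,0,0,0]]'
python3 -m pendant '[[0,-0.008,0.04,0,0,0,0],[0,-0.008,0.04,0,0,0,0],[0,-0.008,0.04,0,0,0,0],[0,0,0,0,0,0,0],[0,0,0,0,0,0,0],[0,0,0,0,0,0,0],[0,0,0,0,0,0,0],[0,0,0,0,0,0,0],[0,0,0,0,0,0,0],[0,0,0,0,0,0,0]]'
cat > look.py <<'E'
from h import *
import sys
n=sys.argv[1]; p=shot('wrist',n)
np.savez(n+'.npz',T=p['T'],fx=p['fx'],fy=p['fy'],cx=p['cx'],cy=p['cy'])
s=manip.get_state(); print(s['time'],s['tcp_pos'],s['tcp_rot'][2],s['joint_positions'][6])
for q in nets.spot_point('cutter_38',p): print(round(q['conf'],2),np.round(q['centre'],1).tolist(),np.round(ray(p,q['centre'],0),4).tolist())
E
python3 look.py w9
```

```text
time: 8.87
tcp_pos: [0.4346, -0.2117, 0.2405]
tcp_rot: [-3.14, 0.003, 0.008]
contact_force: [1.4, -0.7, -0.1]
width: 0.0853
time: 9.7
tcp_pos: [0.4133, -0.3298, 0.2423]
tcp_rot: [-3.141, -0.0, 0.006]
contact_force: [0.3, 0.7, 0.4]
width: 0.0857
9.75 [ 0.41327306 -0.32996494  0.24236263] 0.005735295439587285 0.6534755752249463
0.8 [313.7, 164.0] [0.4091, -0.3308, 0.0]
0.56 [322.9, 41.8] [0.4178, -0.2068, 0.0]
```

View pics/w9.png

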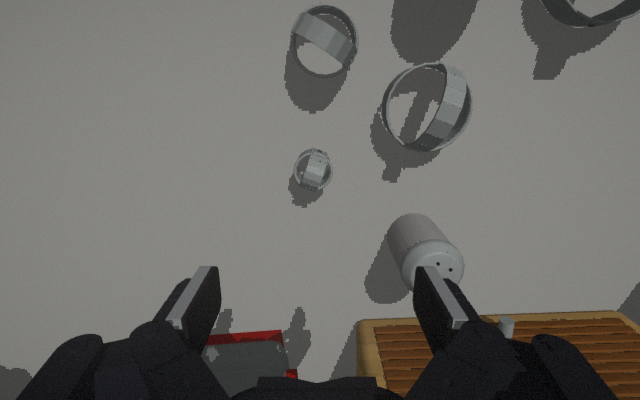

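```bash
python3 - <<'E'
import cv2
im=cv2.imread('pics/w9.png')
a=cv2.resize(im[135:210,275:350],None,fx=7,fy=7,interpolation=cv2.INTER_CUBIC)
cv2.imwrite('pics/w9a.png',a)
cv2.imwrite('pics/w9b.png',cv2.resize(im[0:160,280:480],None,fx=3.7,fy=3.7,interpolation=cv2.INTER_CUBIC))
E
```

```text
(no output)
```

View pics/w9a.png

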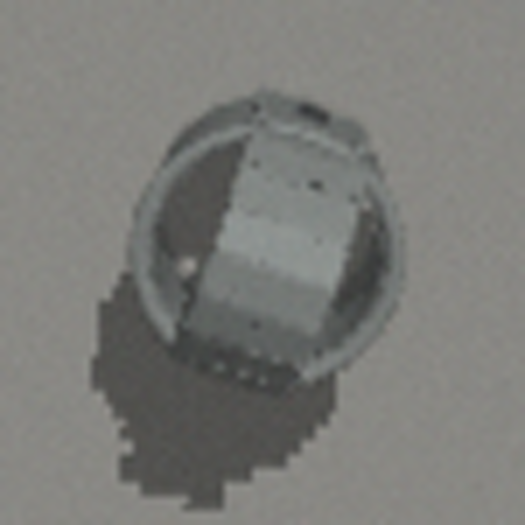

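View pics/w9b.png

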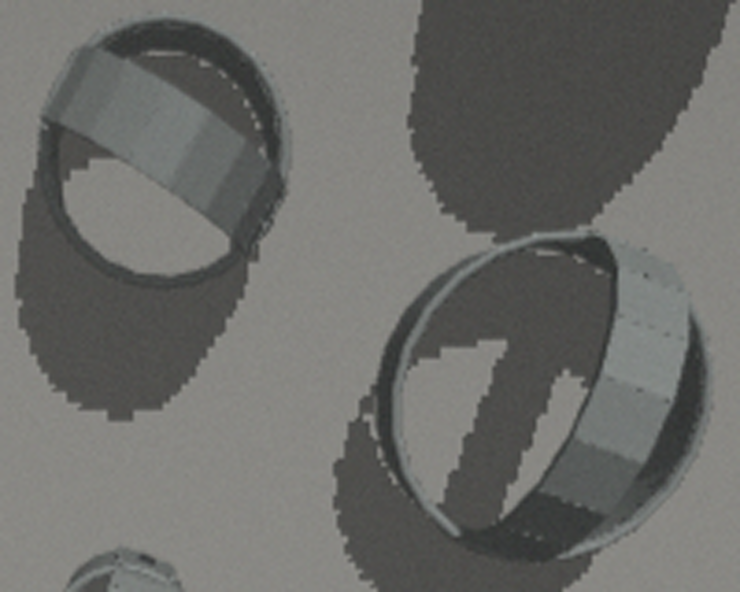

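```bash
cat > fit.py <<'E'
from h import *
from scipy.optimize import least_squares
def model(D,v):
    R=D/2; H={.038:.05,.06:.066,.082:.082,.104:.098}[D]
    t=np.linspace(0,2*np.pi,181); c=np.stack([R*np.cos(t),R*np.sin(t)],1)
    Rm=R-.001; s=np.linspace(-np.pi/2,np.pi/2,121)
    X=Rm*np.sin(s); Z=.03+(H-.03)*np.cos(s)
    def tr(P):
        P=np.array(P);cy,sy=np.cos(v[2]),np.sin(v[2])
        return np.stack([v[0]+cy*P[:,0]-sy*P[:,1],v[1]+sy*P[:,0]+cy*P[:,1],P[:,2]],1)
    z0=np.zeros(len(t))+v[3] if len(v)>3 else np.zeros(len(t))
    b=v[3] if len(v)>3 else 0.
    return dict(foot=tr(np.c_[c,z0]),rim=tr(np.c_[c,z0+.03]),e1=tr(np.c_[X,0*X+.009,Z+b]),e2=tr(np.c_[X,0*X-.009,Z+b]))
def fit(p,D,clicks,g,base=0.):
    def res(v):
        m=model(D,[*v,base]); out=[]
        for k,pts in clicks.items():
            if k=='e': cur=np.concatenate([[proj(p,x) for x in m['e1'][::4]],[proj(p,x) for x in m['e2'][::4]]])
            else: cur=np.array([proj(p,x) for x in m[k][::4]])
            for u in pts: 
                # distance to polyline segments
                a=cur[:-1];b=cur[1:];d=b-a;L=(d**2).sum(1);ok=L<3000
                tt=np.clip(((np.array(u)-a)*d).sum(1)/np.maximum(L,1e-9),0,1)
                dd=np.hypot(*(a+tt[:,None]*d-u).T);dd[~ok]=1e3; out.append(dd.min())
        return np.array(out)
    r=least_squares(res,g,x_scale=[.01,.01,.2],diff_step=1e-4,loss='soft_l1')
    return r.x,res(r.x)
def overlay(im,p,D,v,roi,s,name,base=0.):
    x0,y0,x1,y1=roi
    z=cv2.resize(im[y0:y1,x0:x1],None,fx=s,fy=s,interpolation=cv2.INTER_CUBIC)
    m=model(D,[*v,base])
    for k,c in dict(foot=(255,0,0),rim=(0,255,0),e1=(0,0,255),e2=(0,0,255)).items():
        q=np.array([proj(p,x) for x in m[k]]); q=((q-[x0,y0]+.5)*s).astype(int)
        cv2.polylines(z,[q.reshape(-1,1,2)],False,c,1)
    cv2.imwrite(name,z)
E
python3 - <<'E'
from fit import *
p=dict(np.load('w9.npz')); im=cv2.imread('pics/w9.png')
f=lambda L:[(275+a/7,135+b/7) for a,b in L]
v,r=fit(p,.038,dict(rim=f([(130,235),(407,250),(375,340),(160,320)]),foot=f([(265,88),(165,160)]),e=f([(240,165),(222,215),(200,270),(357,225),(340,275)])),[.41,-.33,1.2])
print(v,r); overlay(im,p,.038,v,(275,135,350,210),7,'pics/o1.png')
f=lambda L:[(280+a/3.7,0+b/3.7) for a,b in L]
v,r=fit(p,.06,dict(rim=f([(45,190),(90,260),(165,285),(225,265)]),foot=f([(285,130),(245,55)]),e=f([(100,50),(180,85),(230,120),(85,137),(130,160),(180,195)])),[.418,-.207,-.5])
print(v,r); overlay(im,p,.06,v,(280,0,480,160),3.7,'pics/o2.png')
v,r=fit(p,.082,dict(rim=f([(395,380),(400,450),(450,525),(620,530),(680,475)]),foot=f([(380,350),(430,265),(480,238)]),e=f([(618,290),(608,350),(585,420),(687,330),(672,390),(645,450)])),[.525,-.269,1.2])
print(v,r); overlay(im,p,.082,v,(280,0,480,160),3.7,'pics/o3.png')
E
```

```text
[ 0.40918218 -0.33161014  1.25135294] [1.6482012  1.23842003 1.33062897 0.1127373  0.2458059  0.4480692
 0.12383028 0.30481297 0.87343621 0.17292693 0.14159088]
[ 0.41957029 -0.20970784 -0.50350128] [1.69284485 1.50215658 0.59468303 0.3782616  3.35778021 4.44963597
 0.14617923 0.62385519 0.14176134 0.11202583 0.25159983 0.69597189]
[ 0.5205892  -0.26664523  1.24656376] [0.16691249 0.01858715 0.43610378 0.8334251  1.13358406 0.17159775
 1.78996191 1.2775914  0.10847407 0.87730216 2.20571704 0.48617496
 0.51288726 0.41152783]
```

View pics/o1.png

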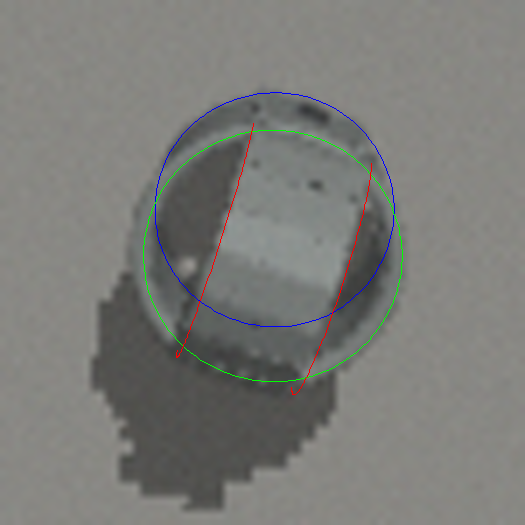

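View pics/o2.png

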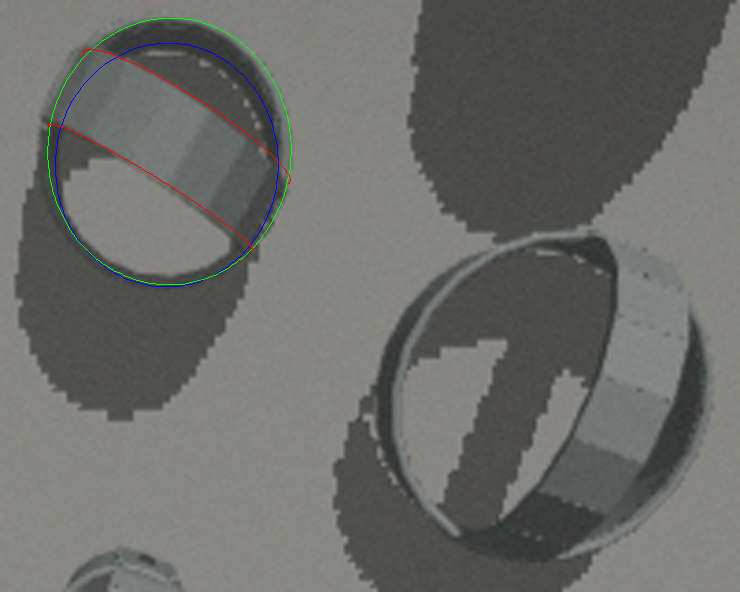

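View pics/o3.png

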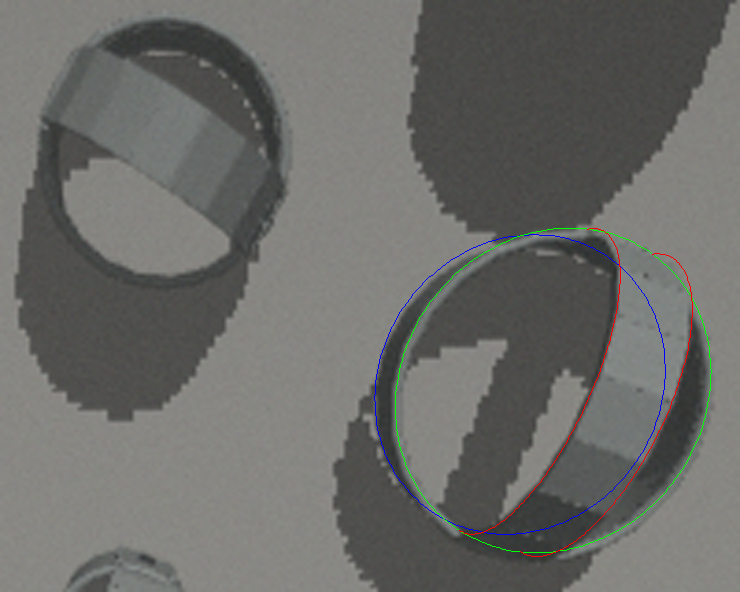

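```bash
python3 -m pendant '[[0,-0.0045,0.0018,0.02,0,0,0.108],[0,0,0,0.035,0,0,0.108],[0,0,0,0.035,0,0,0.109],[0,0,0,0.03,0,0,0],[0,0,0,0.03,0,0,0],[0,0,0,0.02,0,0,0],[0,0,0,0.008,0,0,0],[0,0,0,0,0,0,0],[0,0,0,0,0,0,0],[0,0,0,0,0,0,0]]'; python3 look.py w10
```

```text
time: 10.63
tcp_pos: [0.4095, -0.3332, 0.066]
tcp_rot: [3.141, -0.003, -0.321]
contact_force: [0.1, -0.4, -0.0]
width: 0.0855
10.6833 [ 0.40951576 -0.33315953  0.06608225] -0.32068550872052315 0.38339876382748345
0.86 [319.4, 224.1] [0.4107, -0.3323, 0.0]
0.64 [256.8, 4.9] [0.4182, -0.2086, 0.0]
```

View pics/w10.png

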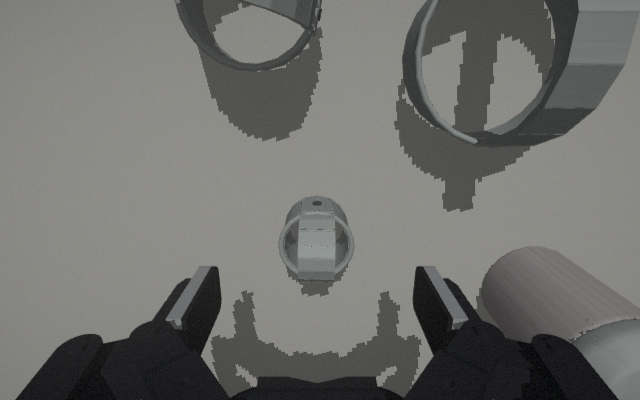

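```bash
python3 - <<'E'
from fit import *
p=dict(np.load('w10.npz')); im=cv2.imread('pics/w10.png')
v,r=fit(p,.038,dict(rim=[(278.5,243),(354,243),(335,277)],foot=[(318,196),(290,212),(345,212)],e=[(299,240),(299,255),(335,240),(335,255)]),[.41,-.333,1.25])
print(v,r); overlay(im,p,.038,v,(260,180,380,300),5,'pics/o4.png')
E
```

```text
[ 0.40915699 -0.33284535  1.28459314] [3.8181667  1.25812612 2.20064139 0.578314   0.06659343 0.22060712
 0.72836959 0.48962509 0.57918596 1.22198728]
```

View pics/o4.png

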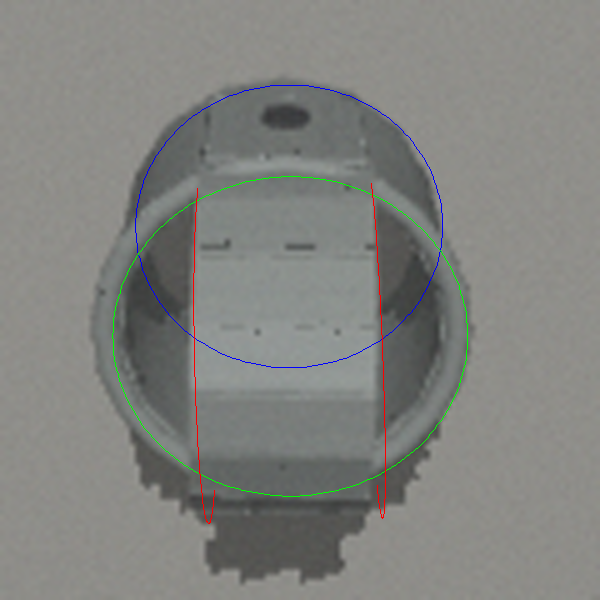

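```bash
python3 -m pendant '[[0,0,-0.0005,0.007,0,0,0],[0,0,0,0.007,0,0,0],[0,0,0,0,0,0,0],[0,0,0,0,0,0,0],[1,0,0,0,0,0,0],[1,0,0,0,0,0,0],[1,0,0,0,0,0,0],[1,0,0,0,0,0,0],[1,0,0,0,0,0,0],[1,0,0,0,0,0,0]]'; python3 look.py w11
```

```text
time: 11.57
tcp_pos: [0.4088, -0.332, 0.0505]
tcp_rot: [3.142, -0.0, -0.321]
contact_force: [0.1, 0.2, 1.6]
width: 0.0158
11.6167 [ 0.40877764 -0.33204911  0.05051845] -0.3207663867642154 0.3874685452308459
0.64 [252.6, 0.0] [0.4176, -0.2085, 0.0]
0.6 [317.2, 236.4] [0.4082, -0.3316, 0.0]
```

View pics/w11.png

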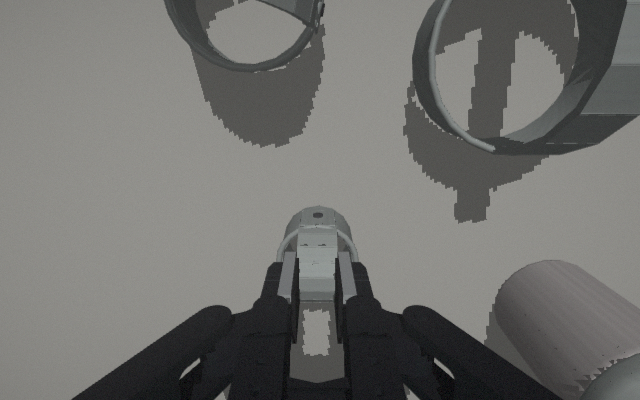

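```bash
python3 -m pendant '[[1,0,0,-0.02,0,0,0],[1,0,0,-0.0375,0,0,0],[1,0,0,-0.0375,0,0,-0.107],[1,0,0,-0.0375,0,0,-0.107],[1,0,0,-0.0375,0,0,-0.107],[1,0.007,-0.04,0,0,0,0],[1,0.007,-0.04,0,0,0,0],[1,0.007,-0.04,0,0,0,0],[1,0.007,-0.04,0,0,0,0],[1,0.007,-0.04,0,0,0,0]]'
python3 -m pendant '[[1,0.007,-0.041,0,0,0,0],[1,0.007,-0.041,0,0,0,0],[1,0.007,-0.041,0,0,0,0],[1,0.007,-0.041,0,0,0,0],[1,0.007,-0.041,0,0,0,0],[1,0.007,-0.041,0,0,0,0],[1,0.007,-0.041,0,0,0,0],[1,0,0,0,0,0,0],[1,0,0,0,0,0,0],[1,0,0,0,0,0,0]]'
python3 look.py w12
```

```text
time: 12.5
tcp_pos: [0.4433, -0.1301, 0.2204]
tcp_rot: [3.141, -0.0, -0.0]
contact_force: [0.2, 1.0, -0.7]
width: 0.016
time: 13.33
tcp_pos: [0.4923, 0.1548, 0.2199]
tcp_rot: [3.141, 0.001, 0.001]
contact_force: [0.2, -1.3, -0.2]
width: 0.0159
13.3833 [0.49251936 0.15386236 0.22004785] -0.0011708754310002512 -0.40281727924354005
0.61 [321.6, 234.7] [0.4969, 0.0778, 0.0]
0.44 [452.4, 382.0] [0.6714, -0.1359, 0.0]
```

View pics/w12.png

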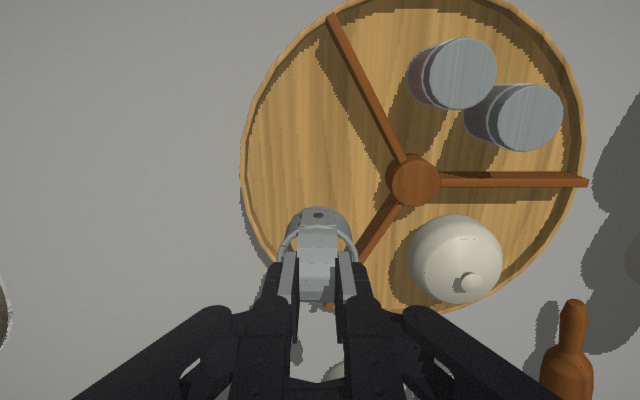

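```bash
python3 -m pendant '[[1,0,0,0.04,0,0,0],[1,0,0,0.04,0,0,0],[1,0,0,0.03,0,0,0],[1,0,0,0.018,0,0,0],[1,0,0,0.009,0,0,0],[1,0,0,0.003,0,0,0],[1,0,0,0.001,0,0,0],[1,0,0,0,0,0,0],[1,0,0,0,0,0,0],[1,0,0,0,0,0,0]]'
python3 - <<'E'
from h import *
p=shot('side','s13'); cv2.imwrite('pics/s13b.png',cv2.resize(p['color'][40:240,220:440,::-1],None,fx=3,fy=3))
E
```

```text
time: 14.27
tcp_pos: [0.4934, 0.1553, 0.0807]
tcp_rot: [-3.141, -0.002, 0.0]
contact_force: [0.0, 0.2, 0.1]
width: 0.0159
```

View pics/s13b.png

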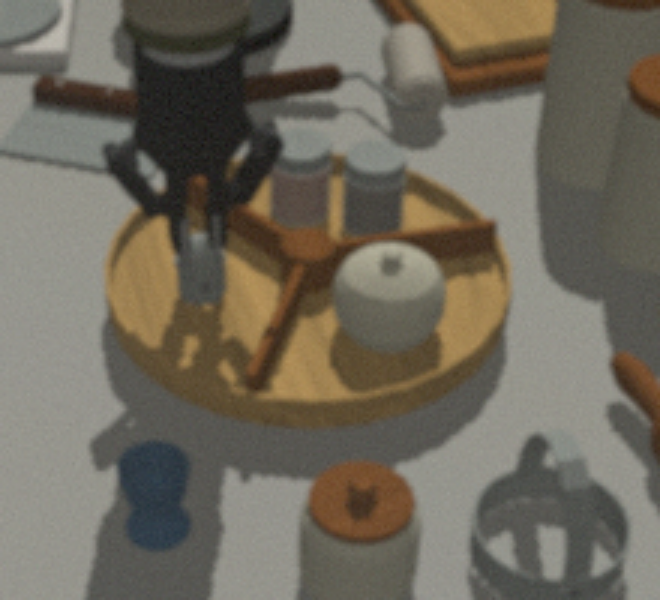

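```bash
python3 -m pendant '[[1,0,0,0.001,0,0,0],[1,0,0,0.001,0,0,0],[1,0,0,0,0,0,0],[1,0,0,0,0,0,0],[1,0,0,0,0,0,0],[1,0,0,0,0,0,0],[1,0,0,0,0,0,0],[1,0,0,0,0,0,0],[1,0,0,0,0,0,0],[1,0,0,0,0,0,0]]'
python3 -m pendant '[[0.5,0,0,0,0,0,0],[0.5,0,0,0,0,0,0],[0.5,0,0,0,0,0,0],[0.5,0,0,0,0,0,0],[0.5,0,0,0,0,0,0],[0.5,0,0,-0.02,0,0,0],[0.5,0,0,-0.04,0,0,0],[0.5,0,0,-0.04,0,0,0],[0,0,0,-0.04,0,0,0],[0,0,0,0,0,0,0]]'
python3 look.py w14
```

```text
time: 15.15
tcp_pos: [0.4934, 0.1553, 0.0783]
tcp_rot: [-3.141, -0.002, 0.0]
contact_force: [0.2, 0.1, 5.7]
width: 0.0156
time: 15.98
tcp_pos: [0.4959, 0.1565, 0.2259]
tcp_rot: [-3.138, -0.012, 0.0]
contact_force: [2.3, 1.4, 1.2]
width: 0.0656
16.0333 [0.49481749 0.15606919 0.22220391] 0.00023797200082142922 -0.40387997830512457
0.65 [313.6, 171.4] [0.4944, 0.1521, 0.0]
```

View pics/w14.png

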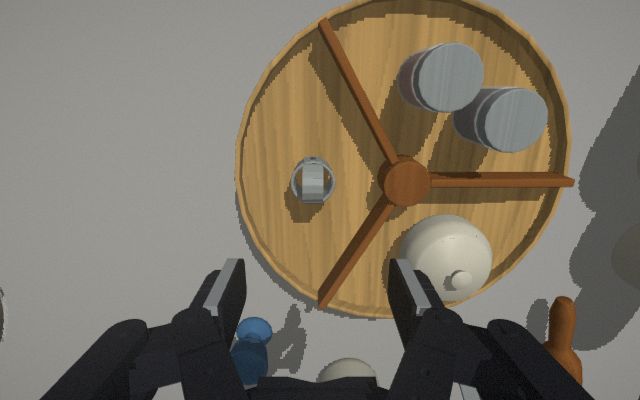

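```bash
python3 - <<'E'
from fit import *
p=dict(np.load('w14.npz')); im=cv2.imread('pics/w14.png')
# candidate: expected at release TCP
overlay(im,p,.038,[.4934,.1550,1.5708],(275,140,350,215),7,'pics/o5.png',base=.028)
E
```

```text
(no output)
```

View pics/o5.png

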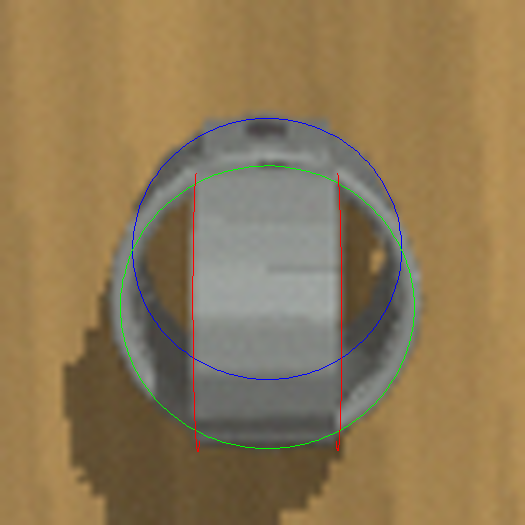

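```bash
python3 -m pendant '[[0,-0.0083,0.0406,0,0,0,0],[0,-0.0083,0.0406,0,0,0,0],[0,-0.0083,0.0406,0,0,0,0],[0,-0.0083,0.0406,0,0,0,0],[0,-0.0083,0.0406,0,0,0,0],[0,-0.0083,0.0406,0,0,0,0],[0,-0.0083,0.0406,0,0,0,0],[0,-0.0083,0.0406,0,0,0,0],[0,-0.0083,0.0406,0,0,0,0],[0,0,0,0,0,0,-0.119]]'
python3 -m pendant '[[0,0,0,0,0,0,-0.119],[0,0,0,0,0,0,-0.119],[0,0,0,0,0,0,-0.119],[0,0,0,0,0,0,-0.119],[0,0,0,0.02,0,0,-0.119],[0,0,0,0.02,0,0,-0.119],[0,0,0,0.02,0,0,-0.119],[0,0,0,0.02,0,0,-0.117],[0,0,0,0,0,0,0],[0,0,0,0,0,0,0]]'
python3 look.py w15
```

```text
time: 16.92
tcp_pos: [0.4138, -0.2188, 0.2159]
tcp_rot: [3.14, 0.003, 0.106]
contact_force: [0.6, -0.5, 1.6]
width: 0.0854
time: 17.75
tcp_pos: [0.4164, -0.2098, 0.1357]
tcp_rot: [-3.137, 0.001, 1.065]
contact_force: [0.1, 0.2, 1.0]
width: 0.0853
17.8 [ 0.41741593 -0.21024548  0.13706326] 1.0648495328549046 1.4728152927336997
0.89 [317.3, 194.5] [0.4174, -0.2097, 0.0]
```

View pics/w15.png

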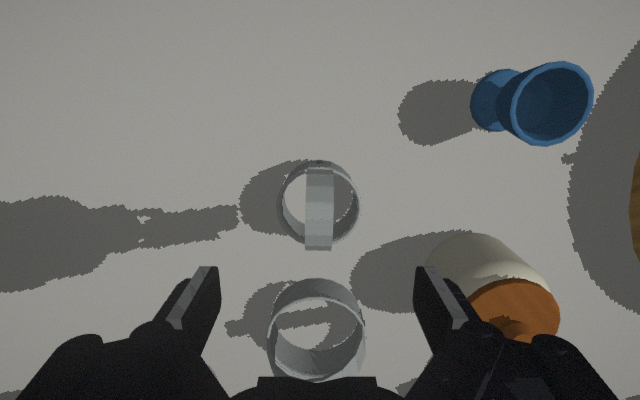

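```bash
python3 - <<'E'
from fit import *
p=dict(np.load('w15.npz')); im=cv2.imread('pics/w15.png')
v,r=fit(p,.06,dict(rim=[(358.5,205),(345,234),(283,225)],foot=[(320,159),(355,180)],e=[(306,180),(306,200),(306,220),(334.5,180),(334.5,200),(334,215)]),[.4185,-.2097,-.5])
print(v,r); overlay(im,p,.06,v,(260,145,380,265),5,'pics/o6.png')
E
```

```text
[ 0.41784984 -0.20858737 -0.53978279] [1.394422   0.81288183 0.56367249 0.81076938 2.05814392 0.79218849
 0.14818874 0.85027529 0.39401497 0.19336306 0.01838839]
```

View pics/o6.png

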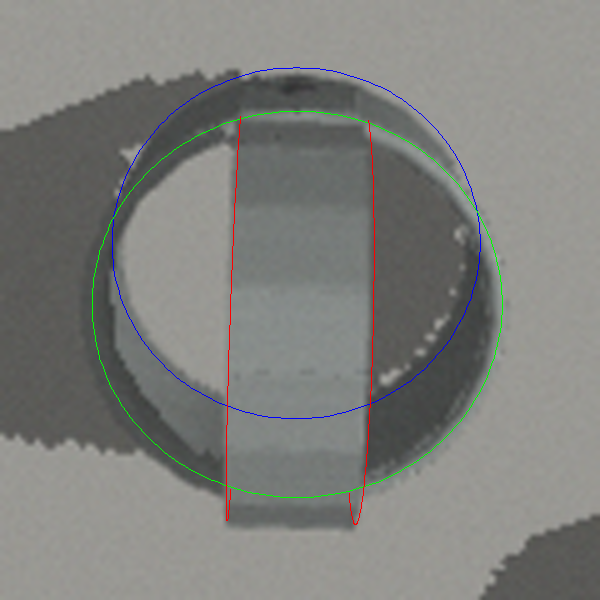

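```bash
python3 -m pendant '[[0,0.001,0,0.02,0,0,0.02],[0,0,0,0.025,0,0,0],[0,0,0,0.016,0,0,0],[0,0,0,0.008,0,0,0],[0,0,0,0,0,0,0],[1,0,0,0,0,0,0],[1,0,0,0,0,0,0],[1,0,0,0,0,0,0],[1,0,0,0,0,0,0],[1,0,0,0,0,0,0]]'; python3 look.py w16
```

```text
time: 18.68
tcp_pos: [0.4188, -0.2096, 0.069]
tcp_rot: [3.14, -0.0, 1.049]
contact_force: [0.2, 0.2, 0.7]
width: 0.0253
18.7333 [ 0.41862839 -0.20957233  0.06877963] 1.0490771469517848 1.4620477394875275
0.88 [317.9, 369.8] [0.5199, -0.2665, 0.0]
0.63 [317.2, 220.2] [0.4161, -0.2075, 0.0]
```

View pics/w16.png

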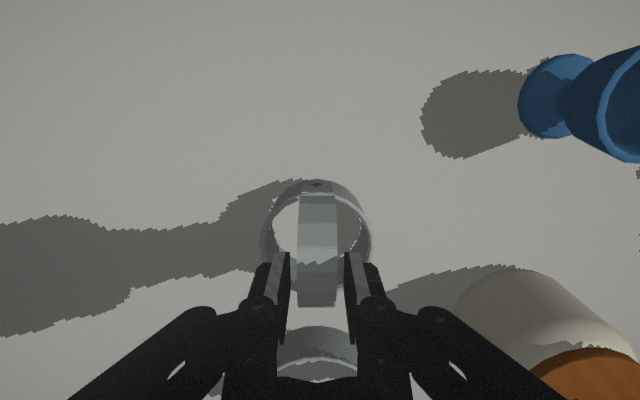

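```bash
python3 -m pendant '[[1,0,0,0,0,0,0],[1,0,0,0,0,0,0],[1,0,0,-0.015,0,0,0],[1,0,0,-0.03,0,0,0],[1,0,0,-0.035,0,0,0],[1,0,0,-0.035,0,0,0.1166],[1,0,0,-0.035,0,0,0.1166],[1,0,0,0,0,0,0.1166],[1,0,0,0,0,0,0.1166],[1,0,0,0,0,0,0.1166]]'
python3 -m pendant '[[1,0,0,0,0,0,0.1166],[1,0,0,0,0,0,0.1166],[1,0,0,0,0,0,0.1166],[1,0,0,0,0,0,0.1166],[1,0.0083,-0.04,0,0,0,0],[1,0.0083,-0.04,0,0,0,0],[1,0.0083,-0.04,0,0,0,0],[1,0.0083,-0.04,0,0,0,0],[1,0.0083,-0.04,0,0,0,0],[1,0.0083,-0.04,0,0,0,0]]'
python3 -m pendant '[[1,0.0083,-0.04,0,0,0,0],[1,0.0083,-0.04,0,0,0,0],[1,0.0083,-0.04,0,0,0,0],[1,0,-0.004,0,0,0,0],[1,0,0,0,0,0,0],[1,0,0,0,0,0,0],[1,0,0,0,0,0,0],[1,0,0,0,0,0,0],[1,0,0,0,0,0,0],[1,0,0,0,0,0,0]]'
python3 look.py w17
```

```text
time: 19.62
tcp_pos: [0.4186, -0.2096, 0.2192]
tcp_rot: [3.14, -0.001, 0.46]
contact_force: [-0.6, 0.1, -0.1]
width: 0.0156
time: 20.45
tcp_pos: [0.4681, 0.0324, 0.2186]
tcp_rot: [-3.142, -0.001, -0.001]
contact_force: [1.5, -0.4, -1.4]
width: 0.0156
time: 21.28
tcp_pos: [0.4933, 0.1535, 0.2185]
tcp_rot: [3.141, -0.0, -0.002]
contact_force: [0.6, 0.1, -0.0]
width: 0.0157
21.3333 [0.49318631 0.15372063 0.21842692] -0.0015073206242750548 -0.40369891497872046
0.76 [318.6, 172.5] [0.4944, 0.1488, 0.0]
0.57 [315.6, 220.4] [0.4911, 0.0946, 0.0]
0.56 [452.6, 384.1] [0.6718, -0.1397, 0.0]
```

View pics/w17.png

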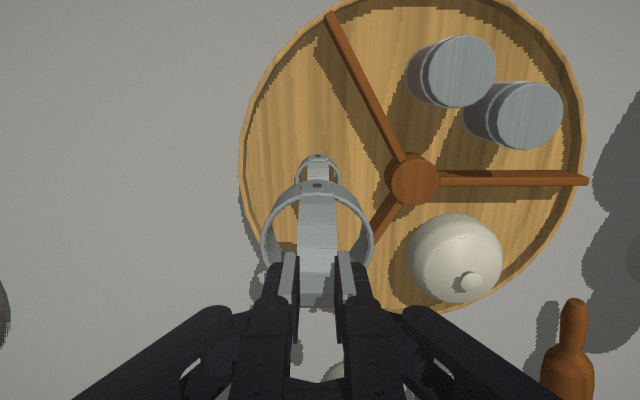

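```bash
python3 -m pendant '[[1,0,0,0.04,0,0,0],[1,0,0,0.035,0,0,0],[1,0,0,0.015,0,0,0],[1,0,0,0.01,0,0,0],[1,0,0,0.008,0,0,0],[1,0,0,0.006,0,0,0],[1,0,0,0.004,0,0,0],[1,0,0,0.003,0,0,0],[1,0,0,0,0,0,0],[1,0,0,0,0,0,0]]'
python3 look.py w18
```

```text
time: 22.22
tcp_pos: [0.4935, 0.1547, 0.0979]
tcp_rot: [-3.141, -0.001, -0.0]
contact_force: [-0.1, 0.4, 0.1]
width: 0.0157
22.2667 [0.49354957 0.15469613 0.0979738 ] -0.00011025560873800799 -0.43351185817684035
0.86 [315.2, 220.6] [0.4917, 0.1455, 0.0]
```

View pics/w18.png

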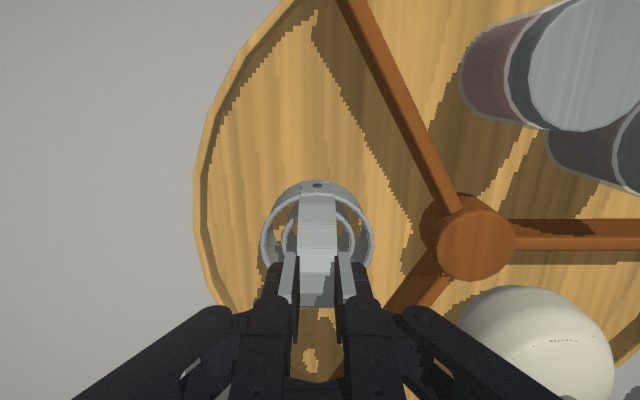

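```bash
python3 -m pendant '[[1,0,0,0.001,0,0,0],[1,0,0,0.001,0,0,0],[1,0,0,0,0,0,0],[1,0,0,0,0,0,0],[0.5,0,0,0,0,0,0],[0.5,0,0,0,0,0,0],[0.5,0,0,0,0,0,0],[0.5,0,0,0,0,0,0],[0.5,0,0,0,0,0,0],[0.5,0,0,0,0,0,0]]'
python3 -m pendant '[[0.5,0,0,-0.02,0,0,0],[0.5,0,0,-0.03,0,0,0],[0.5,0,0,-0.04,0,0,0],[0,0,0,-0.04,0,0,0],[0,0,0,0,0,0,0],[0,0,0,0,0,0,0],[0,0,0,0,0,0,0],[0,0,0,0,0,0,0],[0,0,0,0,0,0,0],[0,0,0,0,0,0,0]]'
python3 look.py w19
python3 - <<'E'
from fit import *
p=dict(np.load('w19.npz')); im=cv2.imread('pics/w19.png')
overlay(im,p,.06,[.4935,.1553,1.5708],(260,125,370,235),6,'pics/o7.png',base=.028)
E
```

```text
time: 23.15
tcp_pos: [0.493, 0.1545, 0.0951]
tcp_rot: [3.142, 0.0, -0.0]
contact_force: [-0.2, 1.0, 0.2]
width: 0.0427
time: 23.98
tcp_pos: [0.4925, 0.1543, 0.2241]
tcp_rot: [3.141, 0.002, -0.0]
contact_force: [0.4, 0.1, 0.2]
width: 0.0856
24.0333 [0.4926549  0.15437466 0.22426527] -6.48141887209519e-05 -0.4028645627939327
0.63 [320.7, 170.2] [0.4954, 0.1506, 0.0]
0.58 [314.9, 169.8] [0.4892, 0.1511, 0.0]
```

View pics/o7.png

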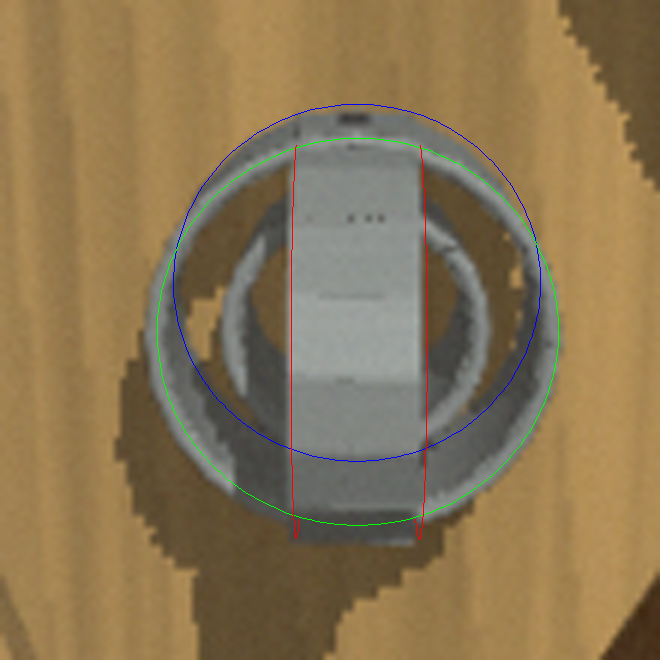

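```bash
python3 -m pendant '[[0,0.0028,0.041,0,0,0,0],[0,0.0028,0.041,0,0,0,0],[0,0.0028,0.041,0,0,0,0],[0,0.0028,0.041,0,0,0,0],[0,0.0028,0.041,0,0,0,0],[0,0.0028,0.041,0,0,0,0],[0,0.0028,0.041,0,0,0,0],[0,0.0028,0.041,0,0,0,0],[0,0.0028,0.041,0,0,0,0],[0,0.0028,0.041,0,0,0,0]]'
python3 -m pendant '[[0,0,0.011,0,0,0,0.108],[0,0,0,0,0,0,0.108],[0,0,0,0,0,0,0.108],[0,0,0,0.02,0,0,0],[0,0,0,0.02,0,0,0],[0,0,0,0.02,0,0,0],[0,0,0,0,0,0,0],[0,0,0,0,0,0,0],[0,0,0,0,0,0,0],[0,0,0,0,0,0,0]]'
python3 look.py w20
```

```text
time: 24.92
tcp_pos: [0.5207, -0.2574, 0.2251]
tcp_rot: [-3.142, 0.0, 0.0]
contact_force: [1.6, 0.8, -0.6]
width: 0.0856
time: 25.75
tcp_pos: [0.5218, -0.2669, 0.1669]
tcp_rot: [3.141, -0.002, -0.324]
contact_force: [0.3, 0.2, 0.3]
width: 0.0855
25.8 [ 0.52178277 -0.26687083  0.1668425 ] -0.3241729435845815 0.1253356743665902
0.83 [316.2, 181.3] [0.5208, -0.2665, 0.0]
```

View pics/w20.png

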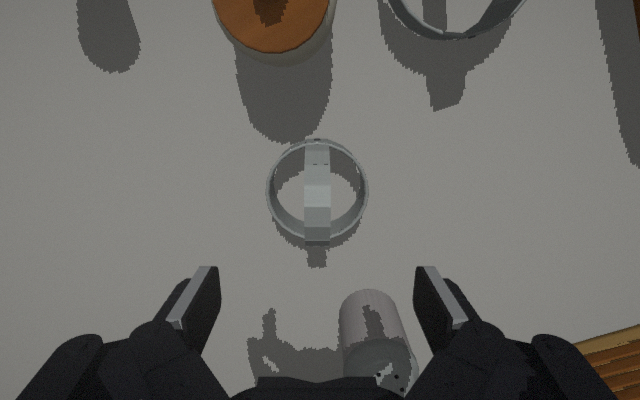

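```bash
python3 - <<'E'
from fit import *
p=dict(np.load('w20.npz')); im=cv2.imread('pics/w20.png')
for y,n in [(-.2665,'8')]:
    overlay(im,p,.082,[.521,y,1.2466],(255,130,380,255),5,'pics/o8.png')
E
```

```text
(no output)
```

View pics/o8.png

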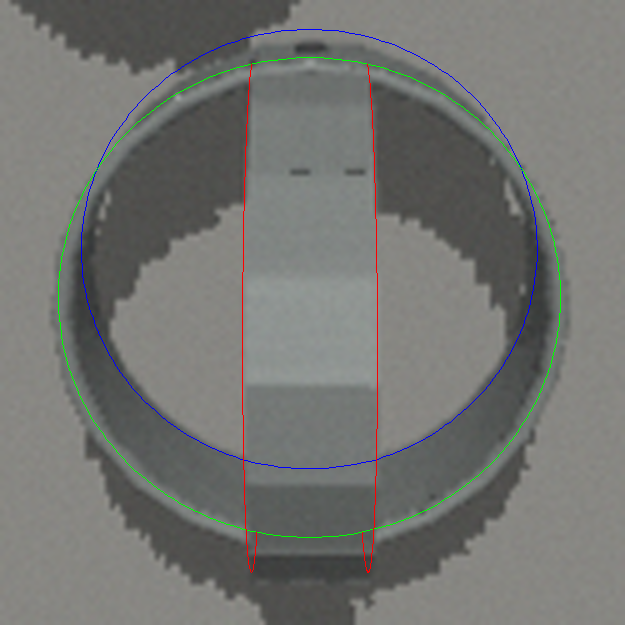

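```bash
python3 -m pendant '[[0,-0.001,0.001,0.03,0,0,0],[0,0,0,0.028,0,0,0],[0,0,0,0.016,0,0,0],[0,0,0,0.008,0,0,0],[0,0,0,0,0,0,0],[0,0,0,0,0,0,0],[1,0,0,0,0,0,0],[1,0,0,0,0,0,0],[1,0,0,0,0,0,0],[1,0,0,0,0,0,0]]'; python3 look.py w21
```

```text
time: 26.68
tcp_pos: [0.5202, -0.2673, 0.0842]
tcp_rot: [3.142, -0.001, -0.324]
contact_force: [0.8, 0.1, -0.2]
width: 0.0387
26.7333 [ 0.52008814 -0.26721659  0.08391667] -0.3241563630768036 0.13444823256581817
0.62 [320.7, 212.0] [0.5227, -0.2657, 0.0]
```

View pics/w21.png

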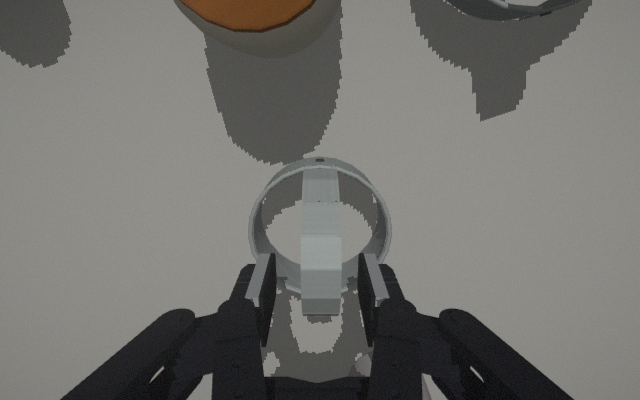

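```bash
python3 -m pendant '[[1,0,0,0,0,0,0],[1,0,0,0,0,0,0],[1,0,0,0,0,0,0],[1,0,0,-0.015,0,0,0],[1,0,0,-0.03,0,0,0],[1,0,0,-0.035,0,0,0],[1,0,0,-0.035,0,0,0],[1,0,0,-0.035,0,0,-0.108],[1,0,0,0,0,0,-0.108],[1,0,0,0,0,0,-0.108]]'
python3 -m pendant '[[1,-0.0027,-0.041,0,0,0,0],[1,-0.0027,-0.041,0,0,0,0],[1,-0.0027,-0.041,0,0,0,0],[1,-0.0027,-0.041,0,0,0,0],[1,-0.0027,-0.041,0,0,0,0],[1,-0.0027,-0.041,0,0,0,0],[1,-0.0027,-0.041,0,0,0,0],[1,-0.0027,-0.041,0,0,0,0],[1,-0.0027,-0.041,0,0,0,0],[1,-0.0027,-0.041,0,0,0,0]]'
python3 -m pendant '[[1,0,-0.012,0,0,0,0],[1,0,0,0,0,0,0],[1,0,0,0,0,0,0],[1,0,0,0,0,0,0],[1,0,0,0,0,0,0],[1,0,0,0,0,0,0],[1,0,0,0,0,0,0],[1,0,0,0,0,0,0],[1,0,0,0,0,0,0],[1,0,0,0,0,0,0]]'
python3 look.py w22
```

```text
time: 27.62
tcp_pos: [0.5207, -0.2676, 0.236]
tcp_rot: [3.14, -0.004, 0.005]
contact_force: [0.2, 0.7, -1.7]
width: 0.0156
time: 28.45
tcp_pos: [0.4919, 0.1446, 0.2331]
tcp_rot: [3.141, 0.001, -0.0]
contact_force: [0.8, -0.6, -1.4]
width: 0.0158
time: 29.28
tcp_pos: [0.4929, 0.1547, 0.2333]
tcp_rot: [-3.142, -0.0, -0.001]
contact_force: [-0.2, -0.1, -1.7]
width: 0.0154
29.3333 [0.49284864 0.15478396 0.23332144] -0.00034019379280980644 -0.4021320361515281
0.83 [321.2, 217.3] [0.4971, 0.0935, 0.0]
0.47 [448.2, 375.6] [0.6715, -0.1392, 0.0]
```

View pics/w22.png

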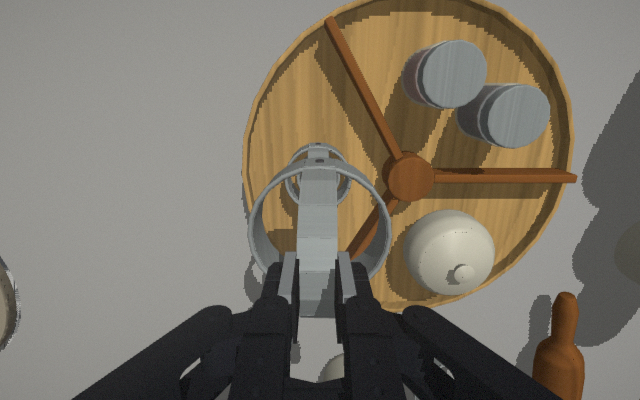

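```bash
python3 -m pendant '[[1,0,0,0.03,0,0,0],[1,0,0,0.03,0,0,0],[1,0,0,0.02,0,0,0],[1,0,0,0.012,0,0,0],[1,0,0,0.01,0,0,0],[1,0,0,0.008,0,0,0],[1,0,0,0.006,0,0,0],[1,0,0,0.003,0,0,0],[1,0,0,0,0,0,0],[1,0,0,0,0,0,0]]'
python3 look.py w23
```

```text
time: 30.22
tcp_pos: [0.4932, 0.1551, 0.1148]
tcp_rot: [-3.141, -0.001, -0.0]
contact_force: [0.0, -0.0, -0.3]
width: 0.0157
30.2667 [0.49331726 0.15512724 0.11502937] -0.00016227153021652896 -0.42879603589909165
0.79 [323.0, 219.8] [0.4973, 0.1395, 0.0]
```

View pics/w23.png

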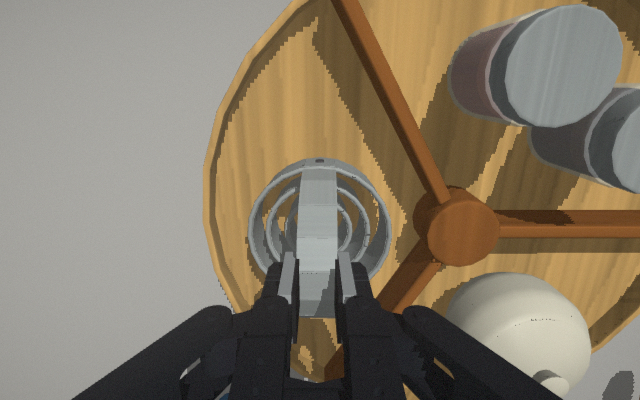

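Nested around both; 3 mm left to the floor. Lower and release.

```bash
python3 -m pendant '[[1,0,0,0.0015,0,0,0],[1,0,0,0.0015,0,0,0],[1,0,0,0,0,0,0],[1,0,0,0,0,0,0],[1,0,0,0,0,0,0],[0.5,0,0,0,0,0,0],[0.5,0,0,0,0,0,0],[0.5,0,0,0,0,0,0],[0.5,0,0,0,0,0,0],[0.5,0,0,0,0,0,0]]'
python3 -m pendant '[[0.5,0,0,-0.02,0,0,0],[0.5,0,0,-0.03,0,0,0],[0.5,0,0,-0.03,0,0,0],[0,0,0,-0.03,0,0,0],[0,0,0,0,0,0,0],[0,0,0,0,0,0,0],[0,0,0,0,0,0,0],[0,0,0,0,0,0,0],[0,0,0,0,0,0,0],[0,0,0,0,0,0,0]]'
python3 look.py w24
python3 - <<'E'
from fit import *
p=dict(np.load('w24.npz')); im=cv2.imread('pics/w24.png')
overlay(im,p,.082,[.4933,.1548,1.5708],(245,115,385,255),5,'pics/o9.png',base=.028)
E
```

```text
time: 31.15
tcp_pos: [0.4926, 0.1549, 0.1111]
tcp_rot: [3.142, 0.001, -0.0]
contact_force: [-0.4, 0.3, 0.3]
width: 0.0428
time: 31.98
tcp_pos: [0.4923, 0.1547, 0.2202]
tcp_rot: [3.141, 0.002, -0.0]
contact_force: [-0.2, -0.2, -0.9]
width: 0.0851
32.0333 [0.49244961 0.15476569 0.2203855 ] -0.00011431754252821946 -0.40414593309977676
0.78 [317.1, 169.3] [0.4914, 0.153, 0.0]
0.59 [321.4, 170.5] [0.4959, 0.1517, 0.0]
0.55 [321.5, 175.0] [0.4961, 0.1468, 0.0]
```

View pics/o9.png

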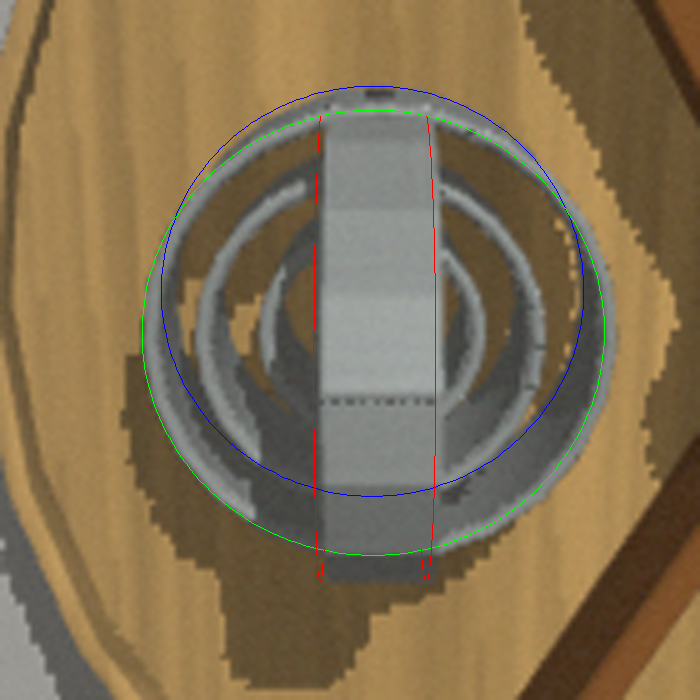

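```bash
python3 -m pendant '[[0,0.022,0.0373,0,0,0,0],[0,0.022,0.0373,0,0,0,0],[0,0.022,0.0373,0,0,0,0],[0,0.022,0.0373,0,0,0,0],[0,0.022,0.0373,0,0,0,0],[0,0.022,0.0373,0,0,0,0],[0,0.022,0.0373,0,0,0,0],[0,0.022,0.0373,0,0,0,0],[0,0,0,0,0,0,0],[0,0,0,0,0,0,0]]'
python3 look.py w25
```

```text
time: 32.92
tcp_pos: [0.6621, -0.1361, 0.2192]
tcp_rot: [3.141, 0.003, -0.005]
contact_force: [-0.3, 0.3, -0.1]
width: 0.0854
32.9667 [ 0.66201685 -0.13318102  0.21993831] -0.002053163764249355 0.13061361184273027
0.92 [324.2, 173.3] [0.6684, -0.142, 0.0]
```

View pics/w25.png

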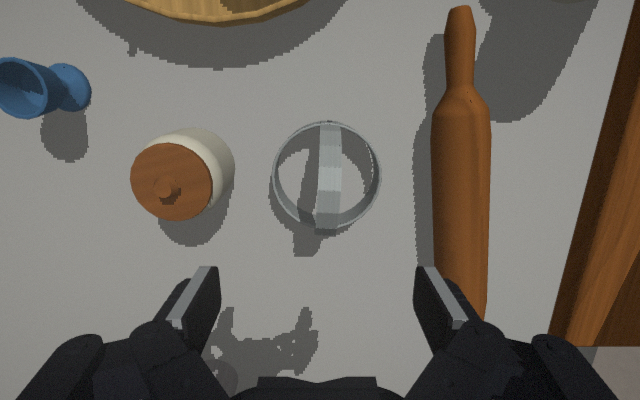

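```bash
python3 - <<'E'
from fit import *
p=dict(np.load('w25.npz')); im=cv2.imread('pics/w25.png')
z=cv2.resize(im[110:245,260:395],None,fx=5,fy=5,interpolation=cv2.INTER_CUBIC)
v,r=fit(p,.104,dict(rim=[(271.5,180),(382,180)],foot=[(329,121.5)],e=[(319.5,150),(319.5,165),(319,190),(341.5,165),(341,190),(342,150)]),[.668,-.142,1.57])
print(v,r)
overlay(im,p,.104,v,(260,110,395,245),5,'pics/o10.png')
E
```

```text
[ 0.67060096 -0.14058491  1.52644117] [1.8850368  1.21972104 0.03000374 0.03648471 0.42001672 0.81553394
 0.58553947 0.51775668 0.07706075]
```

View pics/o10.png

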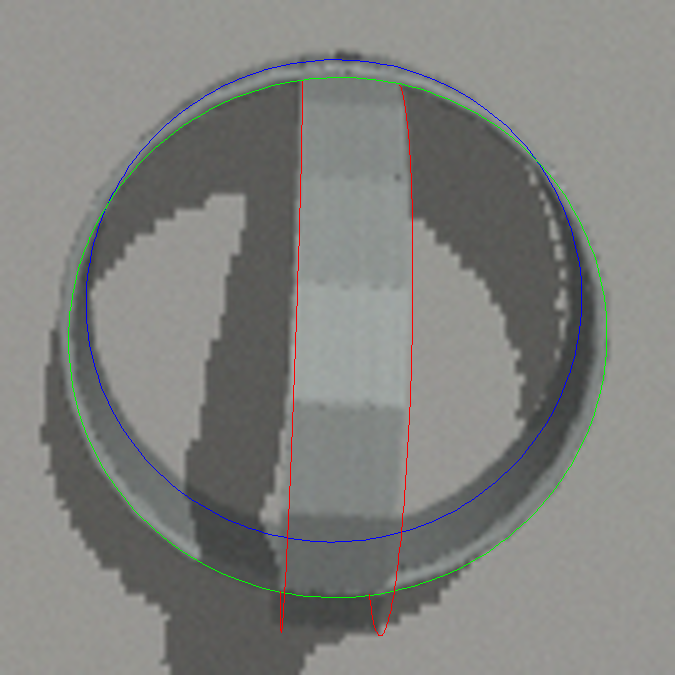

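```bash
python3 -m pendant '[[0,0.0075,0.007,0,0,0,0.044],[0,0,0,0.02,0,0,0],[0,0,0,0.02,0,0,0],[0,0,0,0.02,0,0,0],[0,0,0,0,0,0,0],[0,0,0,0,0,0,0],[0,0,0,0,0,0,0],[0,0,0,0,0,0,0],[0,0,0,0,0,0,0],[0,0,0,0,0,0,0]]'
python3 look.py w26
python3 - <<'E'
from fit import *
p=dict(np.load('w26.npz')); im=cv2.imread('pics/w26.png')
overlay(im,p,.104,[.6701,-.1406,1.526],(240,110,395,265),5,'pics/o11.png')
E
```

```text
time: 33.85
tcp_pos: [0.6701, -0.1393, 0.1626]
tcp_rot: [3.141, -0.002, -0.044]
contact_force: [-0.0, -0.4, -1.3]
width: 0.0853
33.9 [ 0.66999864 -0.13926391  0.16226309] -0.04414307787279226 0.09606270669404064
0.63 [316.5, 185.0] [0.6693, -0.1411, 0.0]
```

View pics/o11.png

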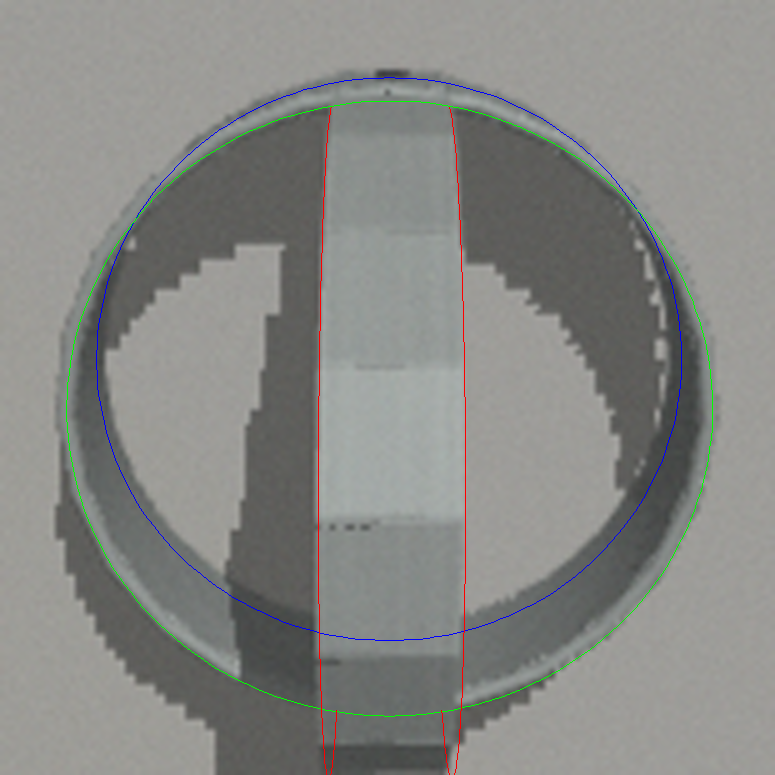

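```bash
python3 -m pendant '[[0,0,0,0.025,0,0,0],[0,0,0,0.02,0,0,0],[0,0,0,0.011,0,0,0],[0,0,0,0.006,0,0,0],[0,0,0,0,0,0,0],[0,0,0,0,0,0,0],[1,0,0,0,0,0,0],[1,0,0,0,0,0,0],[1,0,0,0,0,0,0],[1,0,0,0,0,0,0]]'
python3 -m pendant '[[1,0,0,0,0,0,0],[1,0,0,0,0,0,0],[1,0,0,0,0,0,0],[1,0,0,0,0,0,0],[1,0,0,-0.015,0,0,0],[1,0,0,-0.03,0,0,0],[1,0,0,-0.035,0,0,0],[1,0,0,-0.035,0,0,-0.044],[1,0,0,-0.035,0,0,0],[1,0,0,-0.01,0,0,0]]'; python3 look.py w27
```

```text
time: 34.78
tcp_pos: [0.67, -0.1393, 0.1]
tcp_rot: [3.141, -0.001, -0.044]
contact_force: [0.3, -0.7, 0.6]
width: 0.0386
time: 35.62
tcp_pos: [0.6712, -0.1396, 0.2661]
tcp_rot: [3.14, -0.008, -0.0]
contact_force: [0.2, -0.6, -0.1]
width: 0.0157
35.6667 [ 0.67140612 -0.1396504   0.26592573] -0.00046957037716732763 0.14150228296754466
0.78 [317.8, 209.6] [0.6739, -0.2041, 0.0]
```

View pics/w27.png

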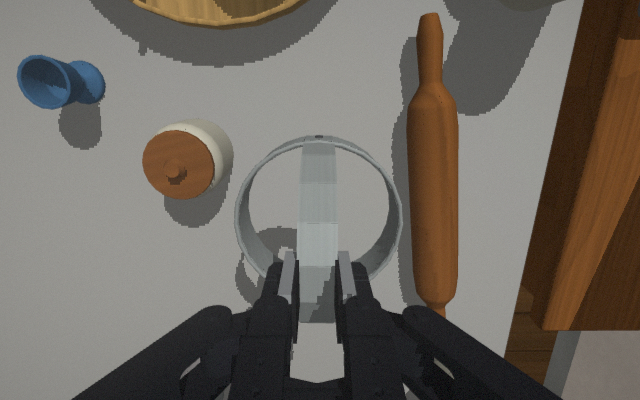

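```bash
python3 -m pendant '[[1,-0.0177,-0.0295,0,0,0,0],[1,-0.0177,-0.0295,0,0,0,0],[1,-0.0177,-0.0295,0,0,0,0],[1,-0.0177,-0.0295,0,0,0,0],[1,-0.0177,-0.0295,0,0,0,0],[1,-0.0177,-0.0295,0,0,0,0],[1,-0.0177,-0.0295,0,0,0,0],[1,-0.0177,-0.0295,0,0,0,0],[1,-0.0177,-0.0295,0,0,0,0],[1,-0.0177,-0.0295,0,0,0,0]]'
python3 -m pendant '[[1,0,0,0.02,0,0,0],[1,0,0,0,0,0,0],[1,0,0,0,0,0,0],[1,0,0,0,0,0,0],[1,0,0,0,0,0,0],[1,0,0,0,0,0,0],[1,0,0,0,0,0,0],[1,0,0,0,0,0,0],[1,0,0,0,0,0,0],[1,0,0,0,0,0,0]]'; python3 look.py w28
```

```text
time: 36.55
tcp_pos: [0.4906, 0.1566, 0.2571]
tcp_rot: [3.14, 0.003, -0.0]
contact_force: [0.8, 0.6, -1.7]
width: 0.0157
time: 37.38
tcp_pos: [0.4928, 0.1557, 0.2394]
tcp_rot: [-3.141, -0.0, -0.0]
contact_force: [-0.5, -0.2, -1.2]
width: 0.0156
37.4333 [0.49272674 0.15573304 0.2393679 ] -0.000292017381619436 -0.4021605837988115
0.76 [318.8, 208.4] [0.4943, 0.1031, 0.0]
```

View pics/w28.png

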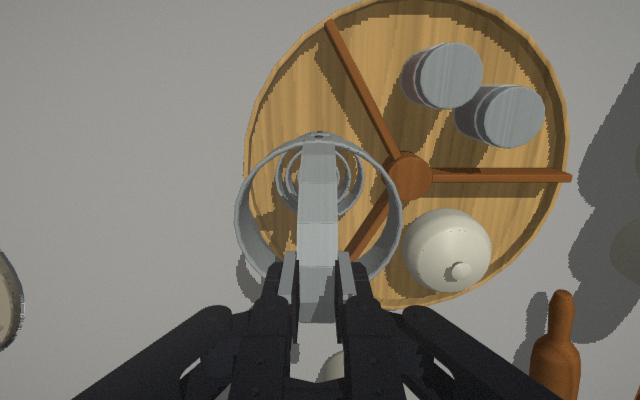

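```bash
python3 -m pendant '[[1,0.001,0.001,0.03,0,0,0],[1,0,0,0.02,0,0,0],[1,0,0,0.015,0,0,0],[1,0,0,0.012,0,0,0],[1,0,0,0.01,0,0,0],[1,0,0,0.008,0,0,0],[1,0,0,0.008,0,0,0],[1,0,0,0.005,0,0,0],[1,0,0,0,0,0,0],[1,0,0,0,0,0,0]]'
python3 look.py w29
```

```text
time: 38.32
tcp_pos: [0.4938, 0.1548, 0.1314]
tcp_rot: [-3.141, -0.0, -0.0]
contact_force: [0.6, 0.3, -1.0]
width: 0.0152
38.3667 [0.49399488 0.15491847 0.13179706] -0.00017130339074999945 -0.42155645824130233
0.86 [317.0, 208.1] [0.4932, 0.1427, 0.0]
```

View pics/w29.png

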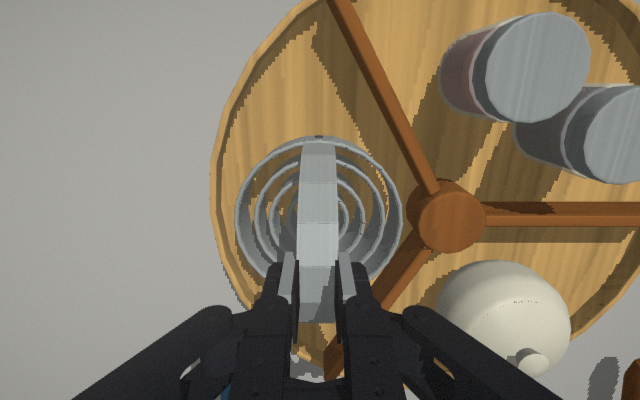

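All four concentric; 3–4 mm to the floor.

```bash
python3 -m pendant '[[1,0,0,0.002,0,0,0],[1,0,0,0.0015,0,0,0],[1,0,0,0,0,0,0],[1,0,0,0,0,0,0],[1,0,0,0,0,0,0],[1,0,0,0,0,0,0],[1,0,0,0,0,0,0],[1,0,0,0,0,0,0],[1,0,0,0,0,0,0],[1,0,0,0,0,0,0]]'
python3 -m pendant '[[0.5,0,0,0,0,0,0],[0.5,0,0,0,0,0,0],[0.5,0,0,0,0,0,0],[0.5,0,0,0,0,0,0],[0.5,0,0,0,0,0,0],[0.5,0,0,-0.02,0,0,0],[0.5,0,0,-0.03,0,0,0],[0.5,0,0,-0.03,0,0,0],[0.5,0,0,-0.03,0,0,0],[0.5,0,0,0,0,0,0]]'
python3 -m pendant '[[0,0,0,0,0,0,0],[0,0,0,0,0,0,0],[0,0,0,0,0,0,0],[0,0,0,0,0,0,0],[0,0,0,0,0,0,0],[0,0,0,0,0,0,0],[0,0,0,0,0,0,0],[0,0,0,0,0,0,0],[0,0,0,0,0,0,0],[0,0,0,0,0,0,0]]'
python3 look.py w30
python3 - <<'E'
from fit import *
p=dict(np.load('w30.npz')); im=cv2.imread('pics/w30.png')
overlay(im,p,.104,[.494,.1548,1.5708],(225,90,405,270),4,'pics/o12.png',base=.028)
for u,v in [((568,176),(440,176))]:
    pass
for t,z in [('axis',.028),('bay',.028)]: pass
q=shot('side','s30'); cv2.imwrite('pics/s30b.png',cv2.resize(q['color'][40:240,220:440,::-1],None,fx=3,fy=3))
for t,z in [('weight_jar',0),('shaker',0),('egg_cup',0),('bay',.028)]:
    a=nets.spot_point(t,q)[:1]; print(t,[(round(b['conf'],2),np.round(ray(q,b['centre'],z),3)) for b in a])
E
```

```text
time: 39.25
tcp_pos: [0.4936, 0.1548, 0.1278]
tcp_rot: [-3.142, 0.0, -0.0]
contact_force: [0.3, -0.4, -1.3]
width: 0.0158
time: 40.08
tcp_pos: [0.4962, 0.1559, 0.2443]
tcp_rot: [-3.139, -0.009, -0.0]
contact_force: [0.9, -0.6, 0.9]
width: 0.0427
time: 40.92
tcp_pos: [0.4937, 0.1548, 0.2378]
tcp_rot: [-3.142, 0.0, -0.0]
contact_force: [-1.2, 0.5, -0.1]
width: 0.0856
40.9667 [0.49368003 0.15478228 0.23781288] -0.00018474650022759498 -0.40005739714983685
0.84 [320.6, 166.7] [0.4971, 0.1518, 0.0]
0.83 [315.0, 175.5] [0.4909, 0.1418, 0.0]
weight_jar [(0.93, array([ 0.543, -0.128,  0.   ]))]
shaker [(0.89, array([ 0.526, -0.417,  0.   ]))]
egg_cup [(0.97, array([ 0.417, -0.056,  0.   ]))]
bay [(0.67, array([0.496, 0.166, 0.028]))]
```

View pics/o12.png

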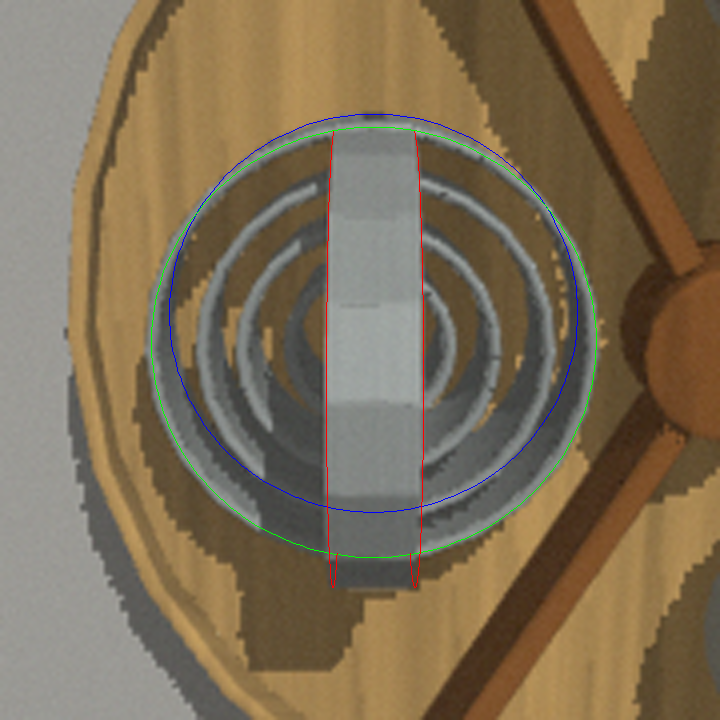

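View pics/s30b.png

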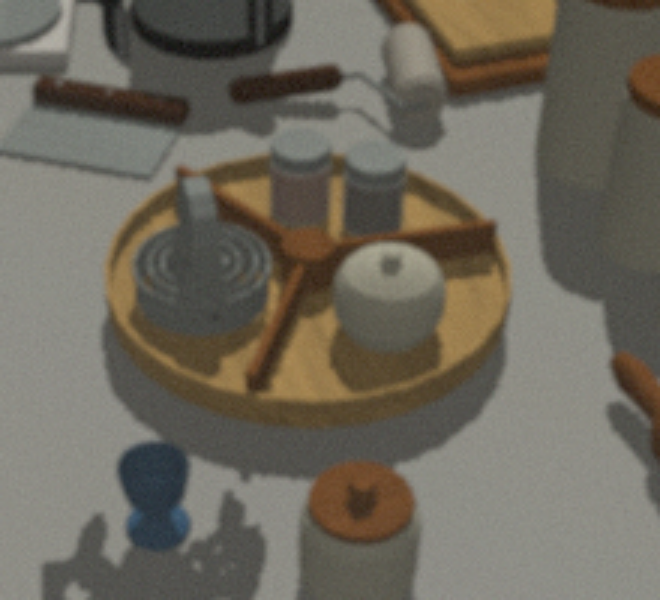

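View pics/w30.png

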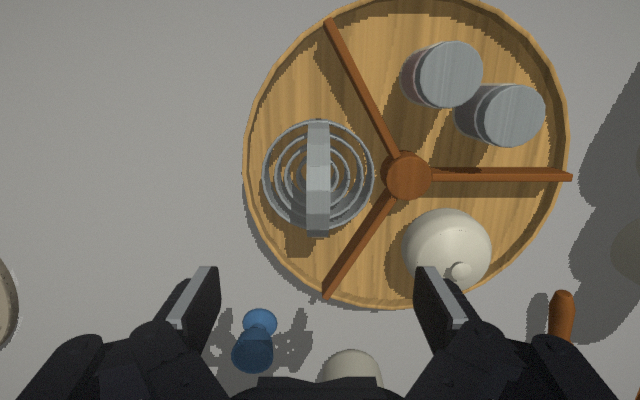

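```bash
python3 - <<'E'
from h import *
p=dict(np.load('w30.npz'))
for u in [(571,177),(326,297),(329,21)]:
    A=ray(p,u,.058)[:2]-[.579,.155]; print(np.round(A,4),np.degrees(np.arctan2(A[1],A[0])))
print(manip.hand_in())
E
```

```text
[0.1517 0.0008] 0.29805817897138526
[-0.0763 -0.1309] -120.24127092839281
[-0.0762  0.1315] 120.09125957965627
the job is handed in; nothing more can be done
None
```

I turned the turntable about 114° anticlockwise so its empty bay faces the front. Then I set the cutters down in the middle of that bay in the order 38, 60, 82, 104, and handed the job in at about 41 s.

**Turntable:** in the last picture before hand-in the three dividers measured about 0.3°, 120.1° and -120.2°, so the bay is within about half a degree of straight to the front.

**Cutters:** all four show as concentric rings around (0.494, 0.155), within about 1 to 2 mm of the bay's middle. They stand upright, each released at the height where its foot meets the floor. The largest matched its predicted outline on the tray floor.

**Bystanders:** the pie-weight jar, shaker and egg cup measured within a few millimetres of where they stood at the start, which is as good as the detection gets.

**One disagreement:** the network's bay point in the side view came out about 11 mm to the left in y, at (0.496, 0.166). I put this down to the cutters covering the floor there, because the dividers and the wrist pictures agree with each other.

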